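# Put the grinders and pinch bowls away in the spice drawer

### The job

The spice drawer stands ajar: pull it fully open, press every glass grinder lying on the worktop down into its own cradle in the drawer until it is fully home and held by both spring clips, and stand the large pinch bowl upright in the drawer's empty bay with the other pinch bowls nested in it in size order (smaller inside larger). Then push the drawer fully shut, leaving the salt jar, the spice boxes and the ladle where they are.

Things in the scene. Friction and masses are not known exactly. Their poses are not given: they have to be found in the camera images.
- drawer (a joint): how far the oak drawer is out of its unit, m: 0 shut, 0.25 fully out (stops at both ends). It slides level towards the robot, with 2 to 3 N of friction, and stays where it is left; no latch: pushing it to 0 shuts it. It starts 0.09 to 0.14 out
- unit: low white drawer unit on the worktop, 368 mm wide, 102 mm high, fixed; begins 20 mm behind its origin. Origin on the worktop below the middle of the front's outer face when shut; x points into the unit, away from the robot (the drawer opens along -x), z up
- front_edge (a point): middle of the top edge of the drawer's white front (18 mm thick along x, 368 mm wide, top 98 mm above the worktop, no handle: pinch it over the top edge); moves with the drawer; axes as the unit. Behind it the drawer is empty for 30 mm. Drawer floor 25 mm above the worktop; sides rise to 80 mm, 304 mm apart inside
- cradle0 (a point): where a grinder's centre rests when home in this cradle, 26 mm above the drawer floor; the grinder lies along this frame's y (across the drawer), either way round. Two saddles 25 mm either side along y carry the glass 8 mm above the floor, between leaning cheeks up to 20 mm above the floor (1.5 mm play a side, 5 mm at their tops); the middle 40 mm along y is free for fingers. 95 mm to the next row along x
- cradle1 (a point): same as cradle0, as to its seat. Each cradle has a sprung steel clip at both ends: 18 mm wide, its inward bead 51.5 mm from this point along y and 41 mm above the floor, its flared lip up to 55 mm above the floor. Pressing a grinder straight down (8 to 20 N) spreads the clips by its chamfers; at the bottom the beads snap in over the caps
- cradle2 (a point): a third cradle, same as cradle0 and cradle1, in the row farther from the robot, beside the bay
- bay (a point): centre of the empty bay for the bowls, on the drawer floor; same axes as the unit. About 75 mm free to the things and walls around it
- grinder0: glass spice grinder lying on its side: glass body 36 x 36 mm square, 62 mm long, a round wooden cap 35 mm across, 24 mm long on each end, 110 mm in all; cap rims chamfered 5 mm along, 7.5 mm in radius; about 0.16 kg. Origin at its centre (18 mm above what it lies on), x along its length. All alike, any fits any cradle; 2 or 3 are present (None: absent)
- grinder1: another grinder, the same as grinder0; may be absent (None)
- grinder2: another grinder, the same as grinder0; may be absent (None)
- bowl_large: largest sage green silicone pinch bowl: 96 mm across the outer rim, 36 mm high, wall 6 mm, foot 60 mm across, inner floor 10 mm above the underside (a bowl nested in it rests there). Origin at the centre of its underside, z up. Always present
- bowl_medium: middle sage green silicone pinch bowl: 78 mm across the outer rim, 36 mm high, wall 6 mm, foot 46 mm across, inner floor 10 mm above the underside (a bowl nested in it rests there). Origin at the centre of its underside, z up. May be absent (None): then the small one goes straight into the large one
- bowl_small: smallest sage green silicone pinch bowl: 60 mm across the outer rim, 36 mm high, wall 6 mm, foot 34 mm across, inner floor 10 mm above the underside (a bowl nested in it rests there). Origin at the centre of its underside, z up. May be absent (None)
- salt_jar: stoneware salt jar with wooden cap, 90 mm across, 84 mm high; to be left alone. Origin under its centre
- spice_boxes: two clear spice boxes stacked, 88 x 68 x 60 mm; to be left alone. Origin under the centre
- ladle: small steel ladle lying on the left of the work, 175 mm long, up to 27 mm high; to be left alone. Origin under its 52 mm cup, x along the handle
Things that resemble listed ones, but are neither listed nor needed, are in the scene too. Leave any blue look-alike of the bowl_small alone. Leave any yellow look-alike of the bowl_medium alone.

How it is judged:
By the outcome, as a careful person would: the job done as asked, in the order asked, and still so for the second after the job is handed in, with the robot touching nothing.
Of grinder0, grinder1, grinder2 only 2 to 3 are there at a start; the rules pass over those that are not, and their reading is None.
Of bowl_medium, bowl_small only 1 to 2 are there at a start; the rules pass over those that are not, and their reading is None.
At some moment in a run one of grinder0, grinder1, grinder2, bowl_medium, bowl_small may be knocked a few centimetres aside while the robot is not near it.
It also fails if it takes over 210 s, if anything falls off the work surface, if the arm or the gripper's body presses on something with over 40 N, if the wrist force passes 120 N, or if a joint passes its speed limit or range.

### The arm

A 7-joint arm with a two-finger parallel gripper is mounted at the origin on the work surface. World frame = base frame: x ahead of the robot, y to its left, z up, the work surface at z = 0. Lengths are in m, angles in rad, forces in N, time in s.
With the tool pointing down it reaches from about 0.425 to 0.925 m from the base axis. Payload 6.8 kg.
Tool frame: the origin (TCP) lies at the very end of the fingers, on their centre line; the grasp point (between the pads) lies 19 mm behind it; z points along the fingers, y is the line along which they close (so a half turn about z gives the same grasp; the last joint's range is limited). The gripper opens to 85 mm and grips with 20 to 120 N. Pads are 22 mm wide; open, the fingers measure 114 mm over their backs; the gripper's body (76 mm by 85 mm) begins 54 mm behind the grasp point. The pads swing forward as they close: fully open they stand 13 mm farther back than shut.
Start: joints at [1.208, 0.477, 0.022, 1.555, -0.011, 1.109, -0.083], TCP at [0.17, -0.653, 0.208] pointing down, gripper open.
Joint ranges: [-2.96, 2.96], [-0.34, 2.1], [-1.41, 1.46], [0.24, 2.44], [-1.37, 4.51], [0.17, 1.92], [-2.96, 2.96]. Speed limits (rad/s): [2.39, 2.39, 3.14, 3.14, 3.14, 3.14, 3.14].

### API

Orientations are given as a rotation vector (axis times angle).
In Python, from bench import monitor, optics, r gives the robot as it stands.
- The arm moves only by the shell command python3 -m crank 'ROWS' [OPENING] [FORCE]. ROWS is JSON, a list of rows, each a list of 2 entries, a list of its own where there are three numbers: the shift along the tool's x, y, z in cm, then the turn, a rotation vector about the tool's x, y, z in rad. A call has 1 to 5 rows; each row shifts and turns the commanded pose from where the row before left it, along the tool's axes as they then stand; what a row does not reach is not made up. A row lasts 1/10 s, in which the tool goes at most 50 mm and 8.59 degrees, less where a joint would pass 70% of its speed; a pose out of reach is approached as far as the arm can. A call is refused whole if a number of a shift passes 5 or a number of a turn 0.15, either way. A call with a gripper value outside its range is refused whole. OPENING is the finger opening in cm, from 0 to 8.54, set as the call begins (- or left out, the last holds). The fingers move at their own pace and stop on an object; FORCE is the grip in N (left out, the last holds). Time passes only in rows, so rows that do not move let the fingers close. It gives the time, the measured TCP pose, the force, the opening and the grip force at its end, in the units of the state.
- monitor.get_obs(): the state, without advancing time (a new reading comes with each control period).
- optics.grab_frame(name): name is "scene" or "top"; returns (picture, depth): 420x560x3 uint8, red, green, blue; 420x560 float32, m along the optical axis (not along the pixel's ray), 0 where there is no reading.
- optics.camera_model(name): a dict with "vertical_fov" (degrees; the focal length in pixels is half the picture's height over the tangent of half this angle, whatever the lens; pixels are square), "cx", "cy" (the principal point, pixels), "D" ([k1, k2, p1, p2, k3] as OpenCV has them; the pictures are not rectified), "R" (3x3) and "t" (3): a world point X has camera coordinates R X + t. Camera axes: x right, y down, z forward; pixel columns grow to the right and rows downward; lengths in m; the calibration is good to about 2 mm. A picture is of the moment at which its call begins. camera_model takes no time and is no camera call.
- r.hand_in(): hands the job in; it is judged then, once.
The state is a dict: "clock": time; "joints": joint angles; "qvel": joint speeds; "tau": joint torques, N m; "tcp_pos": TCP position; "orientation": TCP orientation; "contact_force": force on the tool from outside, world axes, zero at the start; "moment": the same for the moment, N m; "grip_width": finger opening in m; "gripper_force": force on a finger pad.
Only numpy, scipy, OpenCV 4.12 (cv2) and the standard library are available. Lean on these libraries where they do the work, as an engineer would, in place of code of your own. Each camera call takes 0.05 s, during which the arm holds its last target. There are 200 camera calls.

## Working session

There is one attempt and no reset: what is moved stays moved. The work goes in short steps, Python scripts to look and compute and a shell command to move; the robot and the scene stay as the last step left them, time stands still between calls to the robot, and variables do not carry over. Pictures are saved under pics/ and viewed, at most 17 in all, crops included, and the job is handed in when it is done.

```bash
ls; mkdir -p pics
cat > h.py <<'E'
import numpy as np, cv2
from bench import monitor, optics, r
from scipy.spatial.transform import Rotation as Rn
def K(name):
    m=optics.camera_model(name); f=210/np.tan(np.radians(m["vertical_fov"])/2)
    return np.array([[f,0,m["cx"]],[0,f,m["cy"]],[0,0,1]]),np.array(m["D"],float),np.array(m["R"]),np.array(m["t"])
def cloud(name,depth):
    k,D,R,t=K(name); h,w=depth.shape
    u,v=np.meshgrid(np.arange(w),np.arange(h))
    n=cv2.undistortPoints(np.stack([u,v],-1).reshape(-1,1,2).astype(np.float64),k,D).reshape(h,w,2)
    P=np.dstack([n*depth[...,None],depth])
    X=(P-t)@R; X[depth<=0]=np.nan
    return X
def ray(name,u,v,z):
    k,D,R,t=K(name); n=cv2.undistortPoints(np.array([[[u,v]]],float),k,D)[0,0]
    d=R.T@np.array([n[0],n[1],1]); c=-R.T@t
    return c+d*(z-c[2])/d[2]
def proj(name,X):
    k,D,R,t=K(name); return cv2.projectPoints(np.array(X,float).reshape(-1,1,3),cv2.Rodrigues(R)[0],t,k,D)[0].reshape(-1,2)
def grab(name,fn=None):
    im,d=optics.grab_frame(name)
    if fn: cv2.imwrite('pics/'+fn,im[...,::-1])
    return im,d,cloud(name,d)
E
python3 - <<'E'
from h import *
for n in("scene","top"):
    im,d,X=grab(n,n+'0.png'); np.savez(n+'0.npz',im=im,X=X)
    print(n,K(n)[1],(d>0).mean(), -K(n)[2].T@K(n)[3])
print(monitor.get_obs())
E
```

```text
pics
scene [-0.17975441  0.          0.          0.          0.        ] 0.9957312925170068 [ 1.15874968 -0.77491252  1.29697399]
top [-0.03163938  0.          0.          0.          0.        ] 0.9962074829931973 [0.26450533 0.02575278 1.39719895]
{'clock': 0.1, 'joints': array([ 1.20791115,  0.47771339,  0.02235925,  1.55634344, -0.01147653,
        1.10930277, -0.0830765 ]), 'qvel': array([-0.00027232, -0.00225242, -0.00018796, -0.00125118,  0.00036913,
        0.00013514, -0.0013703 ]), 'tau': array([ 4.22962534e-03, -5.97761786e+01,  1.61360197e+00, -2.81958926e+01,
        1.28467727e-02,  4.99698421e-03, -1.33044858e-05]), 'tcp_pos': array([ 0.16995202, -0.65266818,  0.20752988]), 'orientation': array([-3.11453998e+00, -3.98991977e-01,  5.55084101e-04]), 'contact_force': array([-0.5118302 ,  0.04885625,  0.13580635]), 'moment': array([ 0.06425261, -0.00193819,  0.00279612]), 'gripper_force': 0.0, 'grip_width': 0.08561612519054418}
```

View pics/scene0.png

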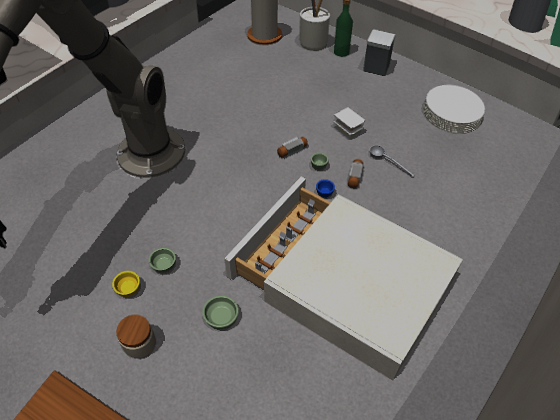

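View pics/top0.png

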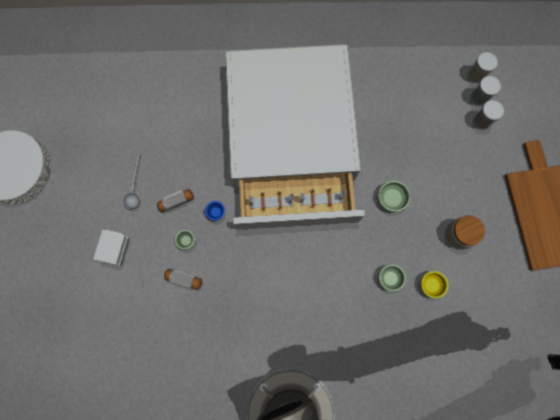

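Scene/top: the top view has the drawer unit at (292,110) and its front at about (298,216). The grinders are at (176,200) and (183,279). Green bowls are at (394,196), (392,277) and (185,239), a blue decoy at (215,211) and a yellow decoy at (434,284). The standing jars at (488,90) are not grinders.

```bash
cat > meas.py <<'E'
from h import *
def measure(im,X,verbose=True):
    hsv=cv2.cvtColor(im,cv2.COLOR_RGB2HSV); z=X[...,2]; out={}
    g=cv2.inRange(hsv,(40,30,40),(85,255,255))
    n,l,s,c=cv2.connectedComponentsWithStats(g)
    for i in range(1,n):
        if s[i,4]<80: continue
        P=X[l==i]; P=P[np.isfinite(P[:,2])]
        if len(P)<50: continue
        rim=P[(P[:,2]>np.percentile(P[:,2],95)-.008)]
        (cx,cy),rad=cv2.minEnclosingCircle(rim[:,:2].astype(np.float32))
        print('green',c[i].round(),'c',np.round([cx,cy],4),'diam',round(2*rad,4),'z',np.nanpercentile(P[:,2],[2,98]).round(3))
E
python3 - <<'E'
from meas import *
for n in("top","scene"):
    a=np.load(n+'0.npz'); im,X=a['im'],a['X']; print(n); measure(im,X)
    z=X[...,2]
    print('table z',np.nanmedian(z[300:330,100:200]) if n=="top" else '')
a=np.load('top0.npz'); im,X=a['im'],a['X']; z=X[...,2]
for (u,v) in((176,200),(183,279)):
    S=X[v-24:v+24,u-28:u+28].reshape(-1,3); S=S[S[:,2]>.014]; c=(S.min(0)+S.max(0))/2
    S=S[np.linalg.norm(S[:,:2]-S[:,:2].mean(0),axis=1)<.075]
    (c,wh,ang)=cv2.minAreaRect(S[:,:2].astype(np.float32)); bx=cv2.boxPoints((c,wh,ang))
    e=[bx[1]-bx[0],bx[2]-bx[1]]; L=max(e,key=np.linalg.norm)
    print('grinder',np.round(c,4),np.round(wh,3),'yaw',np.degrees(np.arctan2(L[1],L[0])).round(1),'zmax',S[:,2].max().round(3))
# unit top
m=(z>.095)&(z<.11); m[:,:220]=0;m[:,370:]=0;
n,l,s,c=cv2.connectedComponentsWithStats(m.astype(np.uint8))
for i in range(1,n):
    if s[i,4]>60:
        S=X[l==i]; (cc,wh,ang)=cv2.minAreaRect(S[:,:2].astype(np.float32)); print('z.1',s[i],np.round(cc,4),np.round(wh,4),round(ang,2),np.median(S[:,2]).round(4),cv2.boxPoints((cc,wh,ang)).round(3).tolist())
im2=cv2.resize(im[140:320,100:460],(800,400),interpolation=cv2.INTER_CUBIC); cv2.imwrite('pics/crop1.png',im2[...,::-1])
E
```

```text
top
green [394. 196.] c [ 0.6105 -0.3178] diam 0.0945 z [0.001 0.041]
green [184. 239.] c [0.4889 0.2995] diam 0.0593 z [0.004 0.04 ]
green [392. 277.] c [ 0.3703 -0.2956] diam 0.0778 z [0.002 0.041]
table z 0.0005955559597995703
scene
green [552.   8.] c [0.8378 1.4274] diam 0.1884 z [0.186 0.301]
green [342.  27.] c [0.1828 0.8891] diam 0.0282 z [0.042 0.219]
green [556.  32.] c [0.8964 1.2586] diam 0.0264 z [0.185 0.336]
green [319. 159.] c [0.4915 0.2981] diam 0.0604 z [-0.001  0.042]
green [162. 259.] c [ 0.3715 -0.2991] diam 0.0822 z [0.006 0.04 ]
green [220. 311.] c [ 0.6112 -0.3188] diam 0.0973 z [0.003 0.04 ]
table z 
grinder [0.6099 0.3339] [0.039 0.11 ] yaw -67.4 zmax 0.044
grinder [0.3751 0.3038] [0.111 0.036] yaw 72.7 zmax 0.044
z.1 [  226    45   135   134 15756] [ 0.861  -0.0156] [0.4046 0.3702] 3.01 0.1034 [[0.6489999890327454, 0.1589999943971634], [0.6690000295639038, -0.210999995470047], [1.0729999542236328, -0.1899999976158142], [1.0529999732971191, 0.18000000715255737]]
z.1 [233 210 132  14 787] [ 0.5389 -0.0315] [0.0196 0.3682] 2.95 0.0991 [[0.5199999809265137, 0.15199999511241913], [0.5389999747276306, -0.2160000056028366], [0.5580000281333923, -0.2150000035762787], [0.5389999747276306, 0.15299999713897705]]
```

View pics/crop1.png

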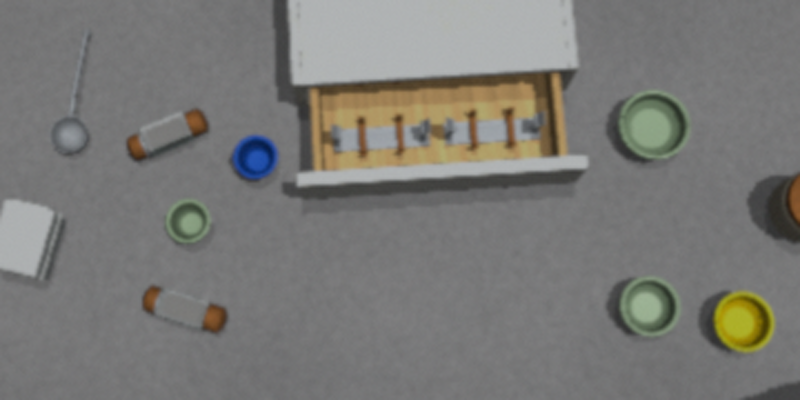

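Close crop confirms it: two grinders, with three green bowls of 96, 78 and 60 mm. The unit's yaw is about 3°. Next I align the tool with the unit.

```bash
cat > go.py <<'E'
# usage: go.py x y z yawdeg_rel_unit  -> turn about tool z, then shift (cm) in the turned tool axes
import sys
from h import *
U=3.0; a=np.radians(U); ux=np.array([np.cos(a),np.sin(a)]); uy=np.array([-np.sin(a),np.cos(a)])
def go(x,y,z,yaw=0):
    o=monitor.get_obs(); R=Rn.from_rotvec(o['orientation']).as_matrix(); p=o['tcp_pos']
    t=np.radians(93+yaw); xt=np.array([np.cos(t),np.sin(t),0]); zt=np.array([0,0,-1.]); T=np.stack([xt,np.cross(zt,xt),zt],1)
    rv=Rn.from_matrix(R.T@T).as_rotvec()
    print('tcp',p.round(4),'turn',rv.round(3),'then shift cm',(T.T@(np.array([x,y,z])-p)*100).round(2),'w',round(o['grip_width']*1000,1),'F',o['contact_force'].round(1),'g',round(o['gripper_force'],1),'t',round(o['clock'],1))
if __name__=='__main__': go(*map(float,sys.argv[1:]))
E
T='[[0,0,0],[0,0,-0.15]]'
python3 -m crank '[[[0,0,0],[0,0,-0.15]],[[0,0,0],[0,0,-0.15]],[[0,0,0],[0,0,-0.15]],[[0,0,0],[0,0,-0.15]],[[0,0,0],[0,0,-0.15]]]' 4.5 60
python3 -m crank '[[[0,0,0],[0,0,-0.15]],[[0,0,0],[0,0,-0.15]],[[0,0,0],[0,0,-0.15]],[[0,0,0],[0,0,-0.15]],[[0,0,0],[0,0,-0.02]]]'
python3 -m crank '[[[0,0,0],[0,0,0]],[[0,0,0],[0,0,0]]]'
python3 go.py 0.546 -0.161 0.15 0
```

```text
clock: 0.6
tcp_pos: [0.17, -0.6529, 0.2078]
orientation: [-2.748, -1.521, -0.0]
contact_force: [0.1, -0.3, -0.2]
grip_width: 0.0449
gripper_force: 0.0
clock: 1.1
tcp_pos: [0.1699, -0.6529, 0.2078]
orientation: [-2.158, -2.282, -0.001]
contact_force: [-0.9, -0.2, -0.1]
grip_width: 0.0451
gripper_force: 0.0
clock: 1.3
tcp_pos: [0.17, -0.6531, 0.2082]
orientation: [-2.164, -2.277, -0.0]
contact_force: [-0.1, -0.1, 0.5]
grip_width: 0.0449
gripper_force: 0.0
tcp [ 0.17   -0.6531  0.2082] turn [-0.    -0.    -0.001] then shift cm [47.18 40.12  5.82] w 44.9 F [-0.1 -0.1  0.5] g 0.0 t 1.3
```

```bash
python3 -m crank '[[[3.6,3.1,0],[0,0,0]],[[3.6,3.1,0],[0,0,0]],[[3.6,3.1,0],[0,0,0]],[[3.6,3.1,0],[0,0,0]],[[3.6,3.1,0],[0,0,0]]]' >/dev/null
python3 -m crank '[[[3.6,3.1,0],[0,0,0]],[[3.6,3.1,0],[0,0,0]],[[3.6,3.1,0],[0,0,0]],[[3.6,3.1,0],[0,0,0]],[[3.6,3.1,0],[0,0,0]]]' >/dev/null
python3 -m crank '[[[3.6,3.1,0],[0,0,0]],[[3.6,3.1,1.9],[0,0,0]],[[3.6,2.9,3.9],[0,0,0]],[[0,0,0],[0,0,0]],[[0,0,0],[0,0,0]]]' >/dev/null
python3 go.py 0.546 -0.161 0.077 0
```

```text
tcp [ 0.5398 -0.1704  0.1568] turn [-0.002 -0.001  0.003] then shift cm [0.91 0.66 7.98] w 44.9 F [0.1 0.  0. ] g 0.0 t 2.8
```

```bash
python3 -m crank '[[[0.9,0.7,2],[0,0,0]],[[0,0,2],[0,0,0]],[[0,0,2],[0,0,0]],[[0,0,2],[0,0,0]],[[0,0,0],[0,0,0]]]' |grep force
python3 -m crank '[[[0,0,0],[0,0,0]],[[0,0,0],[0,0,0]],[[0,0,0],[0,0,0]],[[0,0,0],[0,0,0]]]' 0.5 60
python3 go.py 0.405 -0.169 0.077 0
```

```text
contact_force: [-0.2, -0.3, 0.3]
gripper_force: 0.0
clock: 3.7
tcp_pos: [0.547, -0.1625, 0.0785]
orientation: [2.16, 2.279, 0.001]
contact_force: [-0.6, 0.4, -0.6]
grip_width: 0.0051
gripper_force: 0.0
tcp [ 0.547  -0.1625  0.0785] turn [0.001 0.001 0.001] then shift cm [  0.09 -14.22   0.15] w 5.1 F [-0.6  0.4 -0.6] g 0.0 t 3.7
```

Run:
```python
from h import *
for n in("top","scene"):
    im,d,X=grab(n); np.savez(n+'1.npz',im=im,X=X)
    z=X[...,2]
    if n=="top":
        m=((z>.09)&(z<.11)).astype(np.uint8); m[:,:220]=0;m[:,370:]=0
        k,l,s,c=cv2.connectedComponentsWithStats(m)
        for i in range(1,k):
            if s[i,4]>60: S=X[l==i]; print(s[i],[np.round(q,4) for q in cv2.minAreaRect(S[:,:2].astype(np.float32))])
        a=cv2.resize(im[100:300,200:440],(480,400))
    else: b=cv2.resize(im[120:320,150:310],(320,400))
cv2.imwrite('pics/p2.png',np.hstack([a,b])[...,::-1])
```

```text
[  226    45   134   135 15588] [array([ 0.8608, -0.0157]), array([0.4045, 0.3701]), np.float64(3.0153)]
[233 211 112  14 753] [array([ 0.5379, -0.0025]), array([0.0201, 0.3106]), np.float64(2.813)]
```

View pics/p2.png

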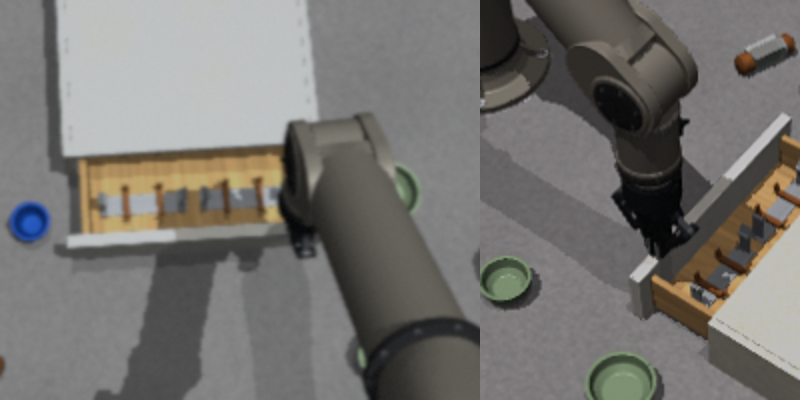

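Run:
```python
from h import *
print(monitor.get_obs()['grip_width'],monitor.get_obs()['gripper_force'])
im=np.load('scene1.npz')['im']; print(proj('scene',[0.547,-.1625,.0785]),proj('top',[0.547,-.1625,.0785]))
a=cv2.resize(im[190:280,210:280],(420,540),interpolation=cv2.INTER_CUBIC)
im=np.load('top1.npz')['im'];b=cv2.resize(im[180:250,310:370],(360,420),interpolation=cv2.INTER_CUBIC); b=cv2.copyMakeBorder(b,0,120,0,0,0)
cv2.imwrite('pics/p3.png',np.hstack([a,b])[...,::-1])
```

```text
0.005232972511262213 0.0
[[239.26528635 250.72882392]] [[344.63645236 214.46542876]]
```

View pics/p3.png

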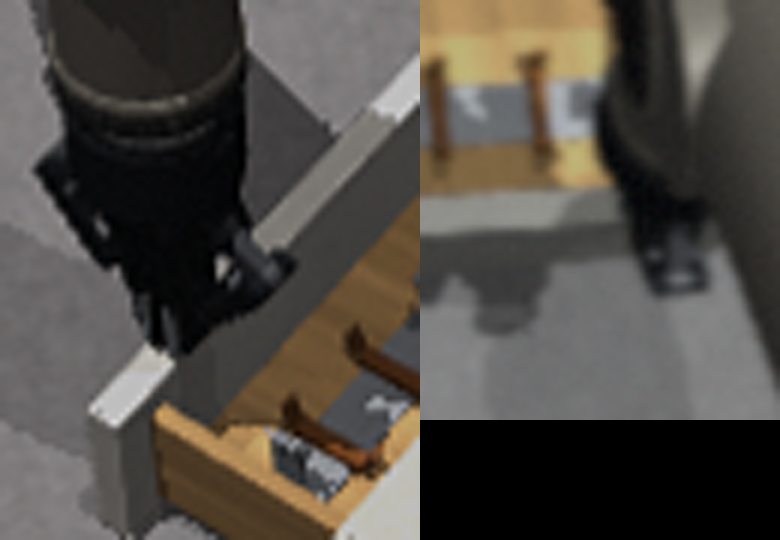

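```bash
python3 -m crank '[[[0,0,0],[0,0,0]],[[0,0,0],[0,0,0]],[[0,0,0],[0,0,0]],[[0,0,0],[0,0,0]]]' 4.5 60 | grep -E "force|width|pos"
python3 -m crank '[[[0,0,1],[0,0,0]],[[0,0,1],[0,0,0]],[[0,0,0],[0,0,0]]]' | grep -E "force|width|pos"
python3 -m crank '[[[0,0,0],[0,0,0]],[[0,0,0],[0,0,0]],[[0,0,0],[0,0,0]],[[0,0,0],[0,0,0]]]' 1.0 60
python3 - <<'E'
from h import *
n='top'
im,d,X=grab(n); z=X[...,2]
m=((z>.09)&(z<.11)).astype(np.uint8); m[:,:220]=0;m[:,370:]=0
k,l,s,c=cv2.connectedComponentsWithStats(m)
for i in range(1,k):
            if s[i,4]>60: S=X[l==i]; print(s[i],[np.round(q,4) for q in cv2.minAreaRect(S[:,:2].astype(np.float32))])
E
```

```text
tcp_pos: [0.5465, -0.1622, 0.0776]
contact_force: [-0.1, 0.0, -0.9]
grip_width: 0.045
gripper_force: 0.0
tcp_pos: [0.5449, -0.162, 0.0555]
contact_force: [0.2, 0.2, -0.2]
grip_width: 0.045
gripper_force: 0.0
clock: 4.9
tcp_pos: [0.5466, -0.1622, 0.0578]
orientation: [2.161, 2.28, 0.0]
contact_force: [0.2, 0.7, 0.3]
grip_width: 0.0164
gripper_force: 63.0
[  226    45   134   135 15652] [array([ 0.8604, -0.0156]), array([0.4036, 0.3693]), np.float64(2.9518)]
[233 211 113  13 746] [array([ 0.5378, -0.003 ]), array([0.0288, 0.3113]), np.float64(0.6656)]
```

```bash
python3 -m crank '[[[0,-0.7,0],[0,0,0]],[[0,-1.5,0],[0,0,0]],[[0,-1.5,0],[0,0,0]],[[0,-1.5,0],[0,0,0]],[[0,-1.5,0],[0,0,0]]]' | grep -E "force|width|pos"
python3 -m crank '[[[0,-1.5,0],[0,0,0]],[[0,-1.5,0],[0,0,0]],[[0,-1.5,0],[0,0,0]],[[0,-1.2,0],[0,0,0]],[[0,-0.8,0],[0,0,0]]]' | grep -E "force|width|pos"
python3 -m crank '[[[0,-0.5,0],[0,0,0]],[[0,-0.5,0],[0,0,0]],[[0,-0.5,0],[0,0,0]],[[0,0,0],[0,0,0]],[[0,0,0],[0,0,0]]]' | grep -E "force|width|pos"
```

```text
tcp_pos: [0.4795, -0.1655, 0.0577]
contact_force: [4.0, 1.5, -4.3]
grip_width: 0.016
gripper_force: 62.8
tcp_pos: [0.4138, -0.1688, 0.0577]
contact_force: [2.6, 4.7, -3.2]
grip_width: 0.0167
gripper_force: 62.9
tcp_pos: [0.4065, -0.1692, 0.0578]
contact_force: [21.5, 3.6, -28.8]
grip_width: 0.0166
gripper_force: 61.9
```

```bash
python3 -m crank '[[[0,0.8,0],[0,0,0]],[[0,0,0],[0,0,0]],[[0,0,0],[0,0,0]],[[0,0,0],[0,0,0]]]' 4.5 | grep -E "force|width|pos"
python3 -m crank '[[[0,0,-3],[0,0,0]],[[0,0,-4],[0,0,0]],[[0,0,-4],[0,0,0]],[[0,0,0],[0,0,0]]]' 8.5 | grep -E "force|width|pos"
python3 go.py 0.3751 0.3038 0.12 -20.3
python3 - <<'E'
from h import *
for n in("top","scene"):
    im,d,X=grab(n); np.savez(n+'2.npz',im=im,X=X)
    if n=="top": a=cv2.resize(im[130:310,200:380],(480,480))
    else: b=cv2.resize(im[150:330,170:290],(320,480))
cv2.imwrite('pics/p4.png',np.hstack([a,b])[...,::-1])
E
```

```text
tcp_pos: [0.4068, -0.1702, 0.0576]
contact_force: [-0.7, 0.2, -1.3]
grip_width: 0.0451
gripper_force: 0.0
tcp_pos: [0.4104, -0.171, 0.1723]
contact_force: [1.4, -0.3, -0.0]
grip_width: 0.0849
gripper_force: 0.0
tcp [ 0.4104 -0.171   0.1723] turn [0.008 0.003 0.355] then shift cm [ 44.28 -17.49   5.23] w 84.9 F [ 1.4 -0.3 -0. ] g 0.0 t 7.2
```

View pics/p4.png

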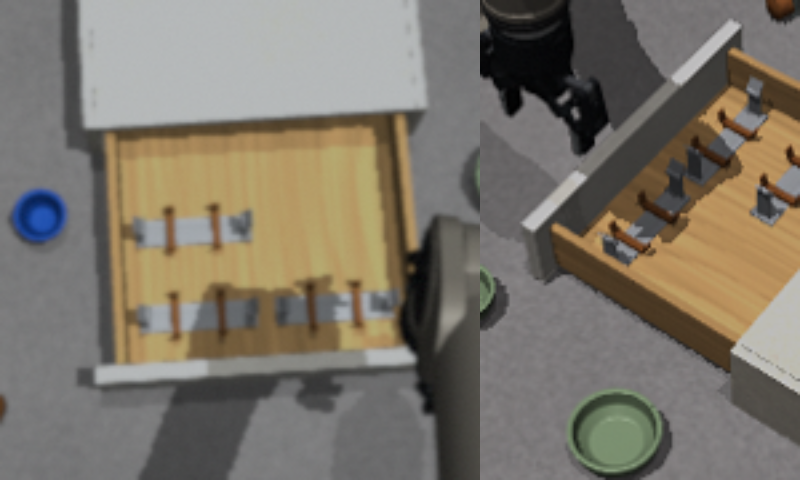

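Drawer fully open. In the crop, saddle pairs are at (175/222,315), (312/356,304) and (170/215,229), and the bay is around (320,220). I now measure the cradles, the bay and the true fingertip height.

Run:
```python
from h import *
a=np.load('scene2.npz'); X=a['X']; im=a['im']
m=(np.linalg.norm(X[...,:2]-[.4104,-.171],axis=2)<.09)&(X[...,2]>.12)&(im.max(2)<70)
S=X[m]; print('finger min z',np.percentile(S[:,2],[0,1,3,10]).round(3)); L=S[S[:,2]<S[:,2].min()+.015]; print(L.mean(0).round(3))
a=np.load('top2.npz'); X=a['X']; im=a['im']
def px(cx,cy): return 200+cx*180/480,130+cy*180/480
for nm,ps in dict(A=[(175,315),(222,312)],B=[(312,305),(356,303)],C=[(170,230),(215,227)]).items():
    q=[ray('top',*px(*p),.040)[:2] for p in ps]; print(nm,np.round(q,4).tolist(),'mid',np.mean(q,0).round(4),'dist',np.linalg.norm(q[0]-q[1]).round(4))
# grey plates & clips by depth
hsv=cv2.cvtColor(im,cv2.COLOR_RGB2HSV)
z=X[...,2]
xs=X.copy(); rel=xs[...,:2]-np.array([.398,-.039]); c,s=np.cos(np.radians(3)),np.sin(np.radians(3))
U=rel[...,0]*c+rel[...,1]*s; V=-rel[...,0]*s+rel[...,1]*c
ins=(U>.015)&(U<.24)&(abs(V)<.145)
sat=(hsv[...,1]<70)&ins
k,l,st,ce=cv2.connectedComponentsWithStats(sat.astype(np.uint8))
for i in range(1,k):
    if st[i,4]>15: print('grey',st[i].tolist(),'U',np.percentile(U[l==i],[3,97]).round(3),'V',np.percentile(V[l==i],[3,97]).round(3),'z',np.percentile(z[l==i],[5,95]).round(3))
clip=(z>.060)&(z<.09)&ins&(abs(V)<.13)
k,l,st,ce=cv2.connectedComponentsWithStats(clip.astype(np.uint8))
for i in range(1,k):
    if st[i,4]>3: print('clip',st[i].tolist(),'U',U[l==i].mean().round(4),'V',V[l==i].mean().round(4),'z',z[l==i].max().round(3))
m=(z>.088)&(z<.106)&(abs(U)<.03)&(abs(V)<.2); S=X[m]; print('front',[np.round(q,4) for q in cv2.minAreaRect(S[:,:2].astype(np.float32))])
```

```text
finger min z [0.208 0.221 0.241 0.28 ]
[ 0.406 -0.175  0.217]
A [[0.459, 0.0636], [0.4616, 0.0128]] mid [0.4603 0.0382] dist 0.0509
B [[0.4681, -0.0846], [0.4696, -0.1323]] mid [ 0.4688 -0.1085] dist 0.0477
C [[0.5529, 0.0684], [0.5556, 0.0191]] mid [0.5542 0.0438] dist 0.0494
grey [282, 209, 13, 12, 138] U [0.147 0.175] V [0.011 0.046] z [0.024 0.078]
grey [249, 211, 14, 12, 139] U [0.147 0.176] V [0.105 0.138] z [0.023 0.078]
grey [265, 211, 15, 11, 154] U [0.147 0.177] V [0.055 0.095] z [0.024 0.033]
grey [352, 210, 44, 33, 544] U [0.016 0.052] V [-0.143 -0.085] z [0.404 0.57 ]
grey [335, 238, 15, 12, 153] U [0.051 0.081] V [-0.136 -0.103] z [0.024 0.079]
grey [303, 241, 13, 11, 133] U [0.052 0.08 ] V [-0.043 -0.01 ] z [0.023 0.079]
grey [318, 240, 15, 11, 156] U [0.051 0.081] V [-0.092 -0.053] z [0.023 0.034]
grey [267, 243, 15, 12, 165] U [0.051 0.082] V [0.055 0.095] z [0.023 0.034]
grey [284, 242, 13, 11, 138] U [0.052 0.081] V [0.012 0.046] z [0.024 0.076]
grey [251, 244, 14, 11, 139] U [0.052 0.082] V [0.105 0.14 ] z [0.023 0.08 ]
clip [290, 208, 5, 8, 28] U 0.1613 V 0.0162 z 0.084
clip [253, 212, 2, 6, 12] U 0.161 V 0.1276 z 0.076
clip [345, 239, 2, 7, 13] U 0.0641 V -0.1274 z 0.077
clip [293, 241, 5, 8, 31] U 0.0652 V 0.0164 z 0.085
clip [304, 241, 5, 7, 29] U 0.0664 V -0.0166 z 0.085
clip [255, 245, 2, 6, 8] U 0.0648 V 0.1275 z 0.073
front [array([ 0.399 , -0.0192]), array([0.0186, 0.3261]), np.float64(2.7918)]
```

Run:
```python
from h import *
a=np.load('scene2.npz'); X=a['X']; im=a['im']
p=np.array([.4104,-.171,.1723]); ux=np.array([.9986,.0523,0])
for nm,o in (('far',.05),('near',-.05),('mid',0)):
    for dz in(0,.013,.03): print(nm,dz,proj('scene',p+o*ux+[0,0,dz]).round(1).tolist())
b=cv2.resize(im[150:240,160:230],(560,720)[:2],interpolation=cv2.INTER_CUBIC)[:590]; cv2.imwrite('pics/p5.png',b[...,::-1])
```

```text
far 0 [[211.4, 215.2]]
far 0.013 [[211.0, 212.1]]
far 0.03 [[210.4, 208.0]]
near 0 [[183.5, 198.7]]
near 0.013 [[182.8, 195.6]]
near 0.03 [[182.0, 191.5]]
mid 0 [[197.2, 206.8]]
mid 0.013 [[196.7, 203.7]]
mid 0.03 [[196.0, 199.6]]
```

View pics/p5.png

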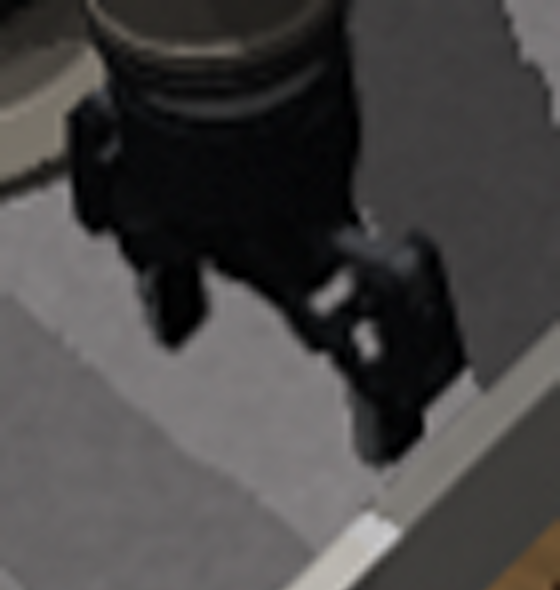

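The fingertip pixel (207,208) shows the tips sit about 15 mm above the nominal TCP, so I'll descend guarded. I go for the nearer grinder first.

```bash
python3 -m crank '[[[0,0,0],[0,0,0.12]],[[0,0,0],[0,0,0.12]],[[0,0,0],[0,0,0.115]],[[0,0,0],[0,0,0]]]' 6.0 >/dev/null
python3 -m crank '[[[4.6,-1.8,0],[0,0,0]],[[4.6,-1.8,0],[0,0,0]],[[4.6,-1.8,0],[0,0,0]],[[4.6,-1.8,0],[0,0,0]],[[4.6,-1.8,0],[0,0,0]]]' >/dev/null
python3 -m crank '[[[4.6,-1.8,0],[0,0,0]],[[4.6,-1.8,0],[0,0,0]],[[4.6,-1.8,0],[0,0,0]],[[4.6,-1.8,0],[0,0,0]],[[2.9,-1.3,5],[0,0,0]]]' >/dev/null
python3 -m crank '[[[0,0,0],[0,0,0]],[[0,0,0],[0,0,0]]]' >/dev/null
python3 go.py 0.3751 0.3038 0.005 -20.3
python3 - <<'E'
from h import *
ims=[]
im,d,X=grab('scene'); a=cv2.resize(im[80:220,240:400],(640,560)); cv2.imwrite('pics/p6.png',a[...,::-1])
im,d,X=grab('top'); np.savez('top3.npz',im=im,X=X)
S=X[260:300,155:215].reshape(-1,3); S=S[(S[:,2]>.014)&(S[:,2]<.048)]
print([np.round(q,4) for q in cv2.minAreaRect(S[:,:2].astype(np.float32))])
E
```

```text
tcp [0.3709 0.2996 0.1238] turn [-0.003  0.003  0.005] then shift cm [ 0.52  0.28 11.88] w 59.9 F [ 0.  -0.3  0.4] g 0.0 t 8.9
[array([0., 0.]), array([0., 0.]), np.float64(0.0)]
```

View pics/p6.png

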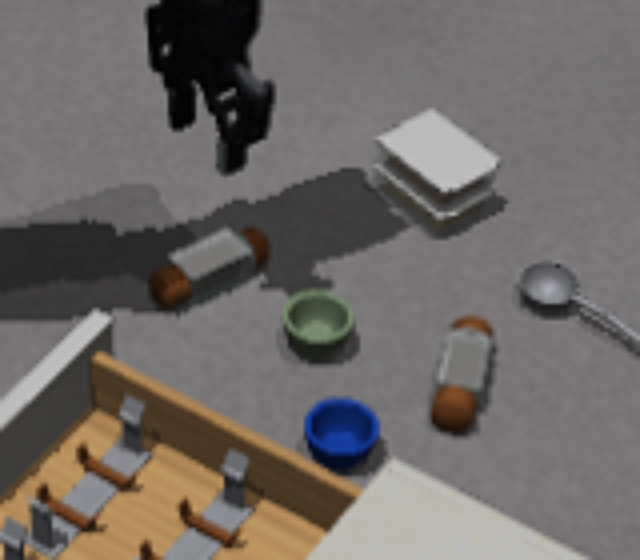

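Gripper tips at (205,145) hover over the unmoved grinder at (212,258). Descending.

```bash
python3 -m crank '[[[0.5,0.3,3],[0,0,0]],[[0,0,3],[0,0,0]],[[0,0,2],[0,0,0]],[[0,0,2],[0,0,0]],[[0,0,1],[0,0,0]]]' | grep -E "force|width|pos"
python3 -m crank '[[[0,0,0.8],[0,0,0]],[[0,0,0],[0,0,0]],[[0,0,0],[0,0,0]]]' | grep -E "force|width|pos"
python3 -m crank '[[[0,0,0],[0,0,0]],[[0,0,0],[0,0,0]],[[0,0,0],[0,0,0]]]' 3.0 30| grep -E "force|width|pos"
```

```text
tcp_pos: [0.3779, 0.3023, 0.0152]
contact_force: [1.0, -0.1, -0.2]
grip_width: 0.0598
gripper_force: 0.0
tcp_pos: [0.3775, 0.3043, 0.0082]
contact_force: [-1.0, -0.3, -0.7]
grip_width: 0.06
gripper_force: 0.0
tcp_pos: [0.3773, 0.3045, 0.0083]
contact_force: [-1.8, -1.0, 7.0]
grip_width: 0.0347
gripper_force: 29.4
```

```bash
python3 -m crank '[[[0,0,-0.5],[0,0,0]],[[0,0,-2],[0,0,0]],[[0,0,-4],[0,0,0]],[[0,0,-4],[0,0,0]],[[0,0,-4],[0,0,0]]]' 3.0 80| grep -E "force|width|pos"
python3 -m crank '[[[0,0,0],[0,0,-0.12]],[[0,0,0],[0,0,-0.12]],[[0,0,0],[0,0,-0.114]],[[0,0,0],[0,0,0]],[[0,0,0],[0,0,0]]]' | grep -E "force|width|pos"
python3 go.py 0.4605 0.0386 0.11 0
```

```text
tcp_pos: [0.3762, 0.3038, 0.1538]
contact_force: [1.4, 1.4, -2.7]
grip_width: 0.0325
gripper_force: 80.0
tcp_pos: [0.3767, 0.3039, 0.1523]
contact_force: [-0.4, 0.3, -2.0]
grip_width: 0.0326
gripper_force: 80.0
tcp [0.3767 0.3039 0.1523] turn [-0.     0.    -0.002] then shift cm [-26.93   6.98   4.23] w 32.6 F [-0.4  0.3 -2. ] g 80.0 t 11.2
```

```bash
python3 -m crank '[[[-4.5,1.2,0],[0,0,0]],[[-4.5,1.2,0],[0,0,0]],[[-4.5,1.2,0],[0,0,0]],[[-4.5,1.2,0],[0,0,0]],[[-4.5,1.1,0],[0,0,0]]]' >/dev/null
python3 -m crank '[[[-4.4,1.1,0],[0,0,0]],[[0,0,2],[0,0,0]],[[0,0,0],[0,0,0]],[[0,0,0],[0,0,0]]]' | grep -E "force|width|pos"
python3 go.py 0.4605 0.0386 0.09 0
python3 - <<'E'
from h import *
im,d,X=grab('scene'); np.savez('scene4.npz',im=im,X=X); a=cv2.resize(im[150:300,200:340],(560,600)); cv2.imwrite('pics/p7.png',a[...,::-1])
hsv=cv2.cvtColor(im,cv2.COLOR_RGB2HSV); z=X[...,2]
m=(z>.095)&(z<.16)&(X[...,0]>.42)&(X[...,0]<.52)&(abs(X[...,1]-.04)<.08)
S=X[m&(hsv[...,1]>110)&(hsv[...,2]>40)]; print('caps n',len(S),S.min(0).round(3),S.max(0).round(3))
for lo,hi in((-.05,.02),(.05,.12)):
    q=S[(S[:,1]>lo)&(S[:,1]<hi)]
    if len(q): print(len(q),q.mean(0).round(4),q[:,1].min().round(4),q[:,1].max().round(4),q[:,2].max().round(4))
E
```

```text
tcp_pos: [0.4604, 0.0403, 0.1325]
contact_force: [0.9, 1.3, -1.1]
grip_width: 0.0326
gripper_force: 80.1
tcp [0.4604 0.0403 0.1325] turn [-0.001 -0.001  0.001] then shift cm [-0.17  0.    4.25] w 32.6 F [ 0.9  1.3 -1.1] g 80.1 t 12.1
caps n 96 [ 0.448 -0.017  0.13 ] [0.482 0.008 0.16 ]
96 [ 0.4672 -0.0076  0.1515] -0.0172 0.0082 0.1598
```

View pics/p7.png

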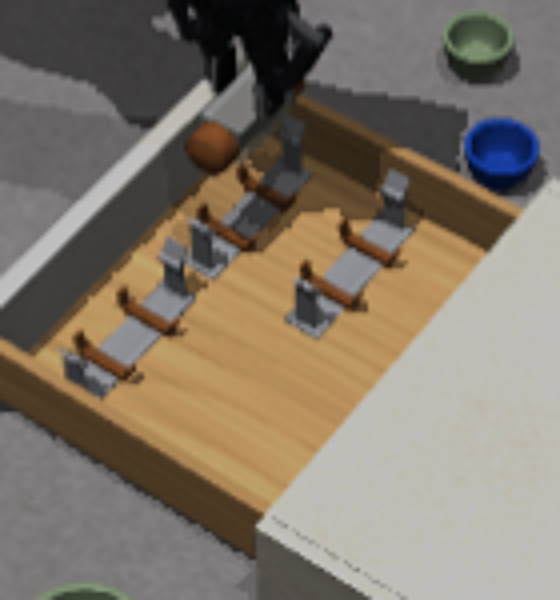

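Grinder cap at (212,147), centred over cradle A. Pressing down.

```bash
python3 -m crank '[[[-0.1,-0.05,2],[0,0,0]],[[0,0,2],[0,0,0]],[[0,0,1],[0,0,0]],[[0,0,0.5],[0,0,0]],[[0,0,0],[0,0,0]]]' | grep -E "force|width|pos"
python3 -m crank '[[[0,0,0.5],[0,0,0]],[[0,0,0.5],[0,0,0]],[[0,0,0.5],[0,0,0]],[[0,0,0],[0,0,0]]]' | grep -E "force|width|pos"
python3 -m crank '[[[0,0,0.5],[0,0,0]],[[0,0,0.5],[0,0,0]],[[0,0,0],[0,0,0]]]' | grep -E "force|width|pos"
```

```text
tcp_pos: [0.4605, 0.039, 0.0775]
contact_force: [-0.1, -0.1, -0.7]
grip_width: 0.0323
gripper_force: 80.1
tcp_pos: [0.4602, 0.0383, 0.0619]
contact_force: [0.5, 2.1, -3.3]
grip_width: 0.0323
gripper_force: 79.9
tcp_pos: [0.4605, 0.0384, 0.0518]
contact_force: [0.7, 1.6, -3.8]
grip_width: 0.0324
gripper_force: 79.9
```

```bash
for i in 1; do
python3 -m crank '[[[0,0,0.4],[0,0,0]],[[0,0,0],[0,0,0]]]' | grep -E "force|pos"
python3 -m crank '[[[0,0,0.4],[0,0,0]],[[0,0,0],[0,0,0]]]' | grep -E "force|pos"
python3 -m crank '[[[0,0,0.3],[0,0,0]],[[0,0,0],[0,0,0]]]' | grep -E "force|pos"
done
```

```text
tcp_pos: [0.4605, 0.0383, 0.048]
contact_force: [1.2, 1.8, -3.0]
gripper_force: 79.8
tcp_pos: [0.4595, 0.038, 0.0437]
contact_force: [-1.4, 0.9, -5.8]
gripper_force: 79.8
tcp_pos: [0.461, 0.0383, 0.0417]
contact_force: [0.4, 1.6, 1.8]
gripper_force: 80.9
```

Run:
```python
from h import *
im,d,X=grab('scene'); np.savez('scene5.npz',im=im,X=X); a=cv2.resize(im[150:250,215:305],(540,600),interpolation=cv2.INTER_CUBIC); cv2.imwrite('pics/p8.png',a[...,::-1])
hsv=cv2.cvtColor(im,cv2.COLOR_RGB2HSV); z=X[...,2]
m=(z>.03)&(z<.12)&(X[...,0]>.43)&(X[...,0]<.5)&(abs(X[...,1]+.005)<.02)
S=X[m&(hsv[...,1]>130)]; print('cap',len(S),np.percentile(S,[2,50,98],axis=0).round(4).tolist())
```

```text
cap 88 [[0.4367, -0.017, 0.0315], [0.4734, -0.0042, 0.0616], [0.4855, 0.0121, 0.0729]]
```

View pics/p8.png

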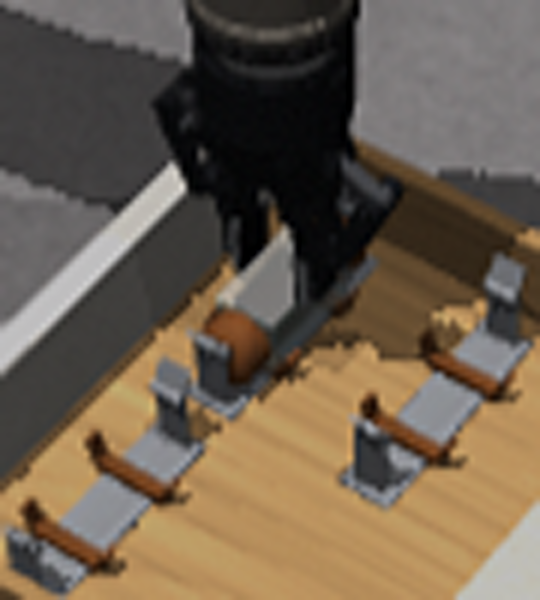

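Cap at (235,345) is between the clips with a contact just beginning, so I press further.

```bash
python3 -m crank '[[[0,0,0.2],[0,0,0]],[[0,0,0],[0,0,0]]]' | grep -E "force|pos"
python3 -m crank '[[[0,0,0.2],[0,0,0]],[[0,0,0],[0,0,0]]]' | grep -E "force|pos"
python3 -m crank '[[[0,0,0.2],[0,0,0]],[[0,0,0],[0,0,0]]]' | grep -E "force|pos"
```

```text
tcp_pos: [0.4636, 0.0384, 0.0415]
contact_force: [-0.7, -0.4, 20.7]
gripper_force: 83.3
tcp_pos: [0.4663, 0.0385, 0.0414]
contact_force: [-0.9, -2.6, 36.7]
gripper_force: 85.5
tcp_pos: [0.469, 0.0387, 0.0412]
contact_force: [-0.9, -4.5, 53.0]
gripper_force: 87.6
```

```bash
python3 -m crank '[[[0,0,-0.6],[0,0,0]],[[0,0,0],[0,0,0]]]' | grep -E "force|pos"
python3 -m crank '[[[0,0,0],[0,0,0]],[[0,0,0],[0,0,0]],[[0,0,0],[0,0,0]]]' 5.0| grep -E "force|pos|width"
python3 -m crank '[[[0,0,-3],[0,0,0]],[[0,0,-4],[0,0,0]],[[0,0,-4],[0,0,0]],[[0,0,-4],[0,0,0]],[[0,0,0],[0,0,0]]]' | grep -E "force|pos"
python3 -m crank '[[[4.5,2,0],[0,0,0]],[[4.5,2,0],[0,0,0]],[[4.5,2,0],[0,0,0]],[[4.5,2,0],[0,0,0]],[[4.5,2,0],[0,0,0]]]' 6 | grep -E "pos"
python3 go.py 0.6099 0.3339 0.12 19.6
cat > look.py <<'E'
from h import *
import sys
# report cap tops in the drawer and everything's place; cx,cy origin of front
o=np.array([.398,-.039]); c,s=np.cos(np.radians(3)),np.sin(np.radians(3))
for n in("scene","top"):
    im,d,X=grab(n); np.savez(n+'L.npz',im=im,X=X)
    hsv=cv2.cvtColor(im,cv2.COLOR_RGB2HSV); rel=X[...,:2]-o; U=rel[...,0]*c+rel[...,1]*s; V=-rel[...,0]*s+rel[...,1]*c; z=X[...,2]
    for nm,u,v in(('A',.0665,.0742),('B',.0665,-.0742),('C',.1615,.0742)):
        m=(abs(U-u)<.025)&(abs(V-v)<.062)
        for lo,hi,q in((-.06,-.028,'capR'),(-.025,.025,'glass'),(.028,.06,'capL')):
            k=m&(V-v>lo)&(V-v<hi)&(z>.045)
            if k.sum()>4: print(n,nm,q,k.sum(),'z95',np.nanpercentile(z[k],95).round(4),'Umed',np.median(U[k]).round(4),'Vrng',np.percentile(V[k]-v,[2,98]).round(4))
E
python3 look.py
```

```text
tcp_pos: [0.4623, 0.0387, 0.0425]
contact_force: [2.6, 2.8, 0.3]
gripper_force: 81.3
tcp_pos: [0.4592, 0.0376, 0.0405]
contact_force: [0.6, 0.1, -0.6]
grip_width: 0.0497
gripper_force: 0.0
tcp_pos: [0.4632, 0.0389, 0.1956]
contact_force: [0.0, 0.1, 0.2]
gripper_force: 0.0
tcp_pos: [0.5484, 0.2692, 0.1894]
tcp [0.5484 0.2692 0.1894] turn [-0.003  0.002 -0.342] then shift cm [3.61 8.17 6.94] w 59.6 F [1.1 0.2 1.2] g 0.0 t 16.1
scene A capR 129 z95 0.0714 Umed 0.0745 Vrng [-0.0592 -0.0289]
scene A glass 315 z95 0.6699 Umed 0.0597 Vrng [-0.0236  0.0245]
scene A capL 603 z95 0.6763 Umed 0.0639 Vrng [0.0287 0.0594]
scene B capR 34 z95 0.0741 Umed 0.0699 Vrng [-0.0599 -0.0426]
scene B capL 39 z95 0.0789 Umed 0.0706 Vrng [0.0521 0.0595]
scene C capR 29 z95 0.0719 Umed 0.1629 Vrng [-0.0596 -0.0438]
scene C capL 45 z95 0.08 Umed 0.1652 Vrng [0.0497 0.0596]
top A glass 6 z95 0.6765 Umed 0.0432 Vrng [0.0204 0.0249]
top A capL 190 z95 0.6855 Umed 0.0507 Vrng [0.0297 0.0597]
top B capR 24 z95 0.0785 Umed 0.0694 Vrng [-0.0595 -0.0516]
top C capR 21 z95 0.0791 Umed 0.1631 Vrng [-0.0598 -0.0517]
```

```bash
python3 -m crank '[[[0,0,0],[0,0,-0.12]],[[0,0,0],[0,0,-0.12]],[[0,0,0],[0,0,-0.1]],[[0,0,0],[0,0,0]]]' 6.0 >/dev/null
python3 go.py 0.6099 0.3339 0.12 19.6
python3 - <<'E'
from h import *
im,d,X=grab('scene'); S=X[155:192,338:372].reshape(-1,3); S=S[(S[:,2]>.014)&(S[:,2]<.048)]; print([np.round(q,4) for q in cv2.minAreaRect(S[:,:2].astype(np.float32))],S[:,2].max())
print(proj('scene',[.6099,.3339,.018]))
E
```

```text
tcp [0.5478 0.2673 0.1896] turn [-0.003  0.    -0.001] then shift cm [3.76 8.3  6.96] w 60.3 F [-0.6 -0.1  0.4] g 0.0 t 16.6
[array([0.6122, 0.3306]), array([0.0371, 0.1088]), np.float64(22.5656)] 0.04285790929968883
[[355.27824922 173.16680859]]
```

```bash
python3 -m crank '[[[1.8,4.15,0],[0,0,0]],[[1.75,4.15,0],[0,0,0]],[[0,0,4],[0,0,0]],[[0,0,4],[0,0,0]],[[0,0,0],[0,0,0]]]' | grep -E "force|width|pos"
python3 go.py 0.611 0.332 0.008 19.6
```

```text
tcp_pos: [0.6084, 0.3296, 0.1046]
contact_force: [0.7, -1.3, -0.1]
grip_width: 0.0599
gripper_force: 0.0
tcp [0.6084 0.3296 0.1046] turn [-0.011  0.003 -0.003] then shift cm [0.13 0.33 9.66] w 59.9 F [ 0.7 -1.3 -0.1] g 0.0 t 17.1
```

```bash
python3 -m crank '[[[0.1,0.3,3],[0,0,0]],[[0,0,3],[0,0,0]],[[0,0,2],[0,0,0]],[[0,0,1.2],[0,0,0]],[[0,0,0],[0,0,0]]]' | grep -E "force|width|pos"
python3 go.py 0.611 0.332 0.008 19.6
python3 -m crank '[[[0,0,0],[0,0,0]],[[0,0,0],[0,0,0]],[[0,0,0],[0,0,0]]]' 3.0 30| grep -E "force|width|pos"
python3 -m crank '[[[0,0,-0.5],[0,0,0]],[[0,0,-2],[0,0,0]],[[0,0,-4],[0,0,0]],[[0,0,-4],[0,0,0]],[[0,0,-4],[0,0,0]]]' 3.0 80| grep -E "force|width|pos"
python3 -m crank '[[[0,0,0],[0,0,0.12]],[[0,0,0],[0,0,0.12]],[[0,0,0],[0,0,0.102]],[[0,0,0],[0,0,0]],[[0,0,0],[0,0,0]]]' | grep -E "force|width|pos"
python3 go.py 0.5554 0.0435 0.13 0
```

```text
tcp_pos: [0.6135, 0.3342, 0.0185]
contact_force: [-0.2, 0.0, 0.8]
grip_width: 0.0601
gripper_force: 0.0
tcp [0.6135 0.3342 0.0185] turn [-0.002  0.001 -0.002] then shift cm [-0.11 -0.31  1.05] w 60.1 F [-0.2  0.   0.8] g 0.0 t 17.6
tcp_pos: [0.6147, 0.3354, 0.0209]
contact_force: [0.2, 0.1, -0.5]
grip_width: 0.0304
gripper_force: 0.0
tcp_pos: [0.6138, 0.3353, 0.1679]
contact_force: [0.1, -0.3, -0.2]
grip_width: 0.0303
gripper_force: 0.0
tcp_pos: [0.614, 0.3352, 0.1657]
contact_force: [-0.1, -0.1, -0.0]
grip_width: 0.03
gripper_force: 0.0
tcp [0.614  0.3352 0.1657] turn [ 0.001 -0.     0.002] then shift cm [-28.82  -7.38   3.57] w 30.0 F [-0.1 -0.1 -0. ] g 0.0 t 18.9
```

Too high, so the pads closed over the top. Re-check and redo, deeper.

```bash
python3 -m crank '[[[0,0,0],[0,0,-0.12]],[[0,0,0],[0,0,-0.12]],[[0,0,0],[0,0,-0.102]],[[0,0,0],[0,0,0]],[[0,0,0],[0,0,0]]]' 6 >/dev/null
python3 - <<'E'
from h import *
im,d,X=grab('scene'); S=X[155:192,338:372].reshape(-1,3); S=S[(S[:,2]>.014)&(S[:,2]<.048)]; print([np.round(q,4) for q in cv2.minAreaRect(S[:,:2].astype(np.float32))],S[:,2].max())
E
python3 go.py 0.611 0.332 0.008 19.6
```

```text
[array([0.6127, 0.3299]), array([0.0369, 0.1133]), np.float64(21.7666)] 0.0451262040051351
tcp [0.614  0.3348 0.1645] turn [ 0.    -0.    -0.003] then shift cm [-0.15 -0.38 15.65] w 60.5 F [ 0.2  0.3 -0.6] g 0.0 t 19.4
```

```bash
python3 -m crank '[[[-0.2,-0.2,4],[0,0,0]],[[0,0,4],[0,0,0]],[[0,0,4],[0,0,0]],[[0,0,2],[0,0,0]],[[0,0,0],[0,0,0]]]' | grep -E "force|width|pos"
python3 -m crank '[[[0,0,1],[0,0,0]],[[0,0,0.6],[0,0,0]],[[0,0,0],[0,0,0]]]' | grep -E "force|width|pos"
python3 -m crank '[[[0,0,0],[0,0,0]],[[0,0,0],[0,0,0]],[[0,0,0],[0,0,0]]]' 3.0 30| grep -E "force|width|pos"
```

```text
tcp_pos: [0.6112, 0.3309, 0.0214]
contact_force: [0.6, 0.1, 0.4]
grip_width: 0.0601
gripper_force: 0.0
tcp_pos: [0.6132, 0.3324, 0.0089]
contact_force: [-0.5, -0.5, -0.1]
grip_width: 0.06
gripper_force: 0.0
tcp_pos: [0.6133, 0.3326, 0.0096]
contact_force: [-1.4, -1.2, 5.1]
grip_width: 0.0346
gripper_force: 29.9
```

```bash
python3 -m crank '[[[0,0,-0.5],[0,0,0]],[[0,0,-2],[0,0,0]],[[0,0,-4],[0,0,0]],[[0,0,-4],[0,0,0]],[[0,0,-4],[0,0,0]]]' 3.0 80| grep -E "force|width|pos"
python3 -m crank '[[[0,0,0],[0,0,0.12]],[[0,0,0],[0,0,0.12]],[[0,0,0],[0,0,0.104]],[[0,0,0],[0,0,0]],[[0,0,0],[0,0,0]]]' | grep -E "force|width|pos"
python3 go.py 0.5554 0.0435 0.13 0
```

```text
tcp_pos: [0.6126, 0.3323, 0.156]
contact_force: [0.9, 0.0, -1.9]
grip_width: 0.0318
gripper_force: 79.7
tcp_pos: [0.6128, 0.3324, 0.1542]
contact_force: [0.2, 0.1, -1.3]
grip_width: 0.0318
gripper_force: 79.7
tcp [0.6128 0.3324 0.1542] turn [ 0.001 -0.    -0.   ] then shift cm [-28.55  -7.24   2.42] w 31.8 F [ 0.2  0.1 -1.3] g 79.7 t 21.6
```

```bash
python3 -m crank '[[[-4.7,-1.2,0],[0,0,0]],[[-4.7,-1.2,0],[0,0,0]],[[-4.7,-1.2,0],[0,0,0]],[[-4.7,-1.2,0],[0,0,0]],[[-4.7,-1.2,0],[0,0,0]]]' >/dev/null
python3 -m crank '[[[-4.7,-1.2,0],[0,0,0]],[[0,0,2],[0,0,0]],[[0,0,0],[0,0,0]],[[0,0,0],[0,0,0]]]' | grep -E "force|width|pos"
python3 go.py 0.5554 0.0435 0.08 0
python3 look.py
python3 - <<'E'
from h import *
a=np.load('sceneL.npz'); im,X=a['im'],a['X']; hsv=cv2.cvtColor(im,cv2.COLOR_RGB2HSV); z=X[...,2]
m=(z>.1)&(z<.17)&(X[...,0]>.52)&(X[...,0]<.6)&(abs(X[...,1]-.045)<.08)&(hsv[...,1]>110)&(hsv[...,2]>40)
S=X[m]; print(len(S),np.percentile(S,[2,50,98],axis=0).round(4).tolist())
cv2.imwrite('pics/p9.png',cv2.resize(im[150:300,200:340],(560,600))[...,::-1])
E
```

```text
tcp_pos: [0.5547, 0.0484, 0.1338]
contact_force: [-0.2, 0.4, -1.6]
grip_width: 0.032
gripper_force: 79.9
tcp [0.5547 0.0484 0.1338] turn [-0.    -0.001 -0.   ] then shift cm [-0.5   0.05  5.38] w 32.0 F [-0.2  0.4 -1.6] g 79.9 t 22.4
scene A capR 280 z95 0.621 Umed 0.0744 Vrng [-0.0596 -0.029 ]
scene A glass 209 z95 0.0773 Umed 0.0743 Vrng [-0.0241  0.0231]
scene A capL 96 z95 0.0764 Umed 0.0735 Vrng [0.0284 0.0593]
scene B capR 31 z95 0.0723 Umed 0.0705 Vrng [-0.0595 -0.043 ]
scene B capL 676 z95 0.6253 Umed 0.0613 Vrng [0.0317 0.0596]
scene C capR 1566 z95 0.5485 Umed 0.1634 Vrng [-0.0586 -0.0285]
scene C glass 865 z95 0.5485 Umed 0.1636 Vrng [-0.0245  0.0233]
scene C capL 254 z95 0.5358 Umed 0.1672 Vrng [0.0283 0.0594]
top A capR 603 z95 0.6236 Umed 0.065 Vrng [-0.0593 -0.0285]
top A glass 702 z95 0.5934 Umed 0.0706 Vrng [-0.0243  0.0219]
top A capL 127 z95 0.0739 Umed 0.0669 Vrng [0.0285 0.0592]
top B capL 82 z95 0.6322 Umed 0.0512 Vrng [0.0422 0.0597]
top C capR 204 z95 0.5558 Umed 0.1512 Vrng [-0.0546 -0.0284]
top C glass 564 z95 0.5541 Umed 0.1607 Vrng [-0.0241  0.024 ]
top C capL 467 z95 0.5374 Umed 0.1558 Vrng [0.0285 0.0587]
117 [[0.5447, -0.0055, 0.1338], [0.562, 0.0026, 0.1533], [0.5734, 0.0181, 0.1643]]
```

View pics/p9.png

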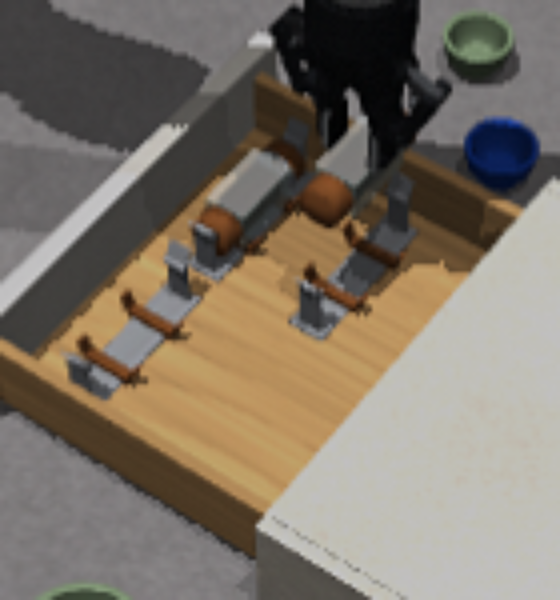

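Grinder in A appears seated at (250,195). The second is over C at (330,190). Pressing it down.

```bash
python3 -m crank '[[[-0.5,0,2],[0,0,0]],[[0,0,2],[0,0,0]],[[0,0,1],[0,0,0]],[[0,0,0],[0,0,0]],[[0,0,0],[0,0,0]]]' | grep -E "force|width|pos"
python3 -m crank '[[[0,0,0.5],[0,0,0]],[[0,0,0.5],[0,0,0]],[[0,0,0.5],[0,0,0]],[[0,0,0.5],[0,0,0]],[[0,0,0],[0,0,0]]]' | grep -E "force|width|pos"
python3 -m crank '[[[0,0,0.5],[0,0,0]],[[0,0,0],[0,0,0]]]' | grep -E "force|pos"
python3 -m crank '[[[0,0,0.4],[0,0,0]],[[0,0,0],[0,0,0]]]' | grep -E "force|pos"
python3 -m crank '[[[0,0,0.4],[0,0,0]],[[0,0,0],[0,0,0]]]' | grep -E "force|pos"
```

```text
tcp_pos: [0.5555, 0.0432, 0.0842]
contact_force: [-0.6, -0.6, -2.7]
grip_width: 0.0315
gripper_force: 79.9
tcp_pos: [0.5546, 0.0418, 0.0626]
contact_force: [-0.3, -0.4, -3.3]
grip_width: 0.0314
gripper_force: 79.6
tcp_pos: [0.5549, 0.0418, 0.0578]
contact_force: [1.0, -0.3, -3.9]
gripper_force: 79.6
tcp_pos: [0.555, 0.0419, 0.054]
contact_force: [1.7, -0.1, -3.3]
gripper_force: 79.7
tcp_pos: [0.555, 0.042, 0.05]
contact_force: [2.2, -1.6, -3.8]
gripper_force: 79.7
```

```bash
python3 -m crank '[[[0.1,0,0.3],[0,0,0]],[[0,0,0],[0,0,0]]]' | grep -E "force|pos"
python3 -m crank '[[[0,0,0.3],[0,0,0]],[[0,0,0],[0,0,0]]]' | grep -E "force|pos"
python3 -m crank '[[[0,0,0.3],[0,0,0]],[[0,0,0],[0,0,0]]]' | grep -E "force|pos"
python3 -m crank '[[[0,0,0.2],[0,0,0]],[[0,0,0],[0,0,0]]]' | grep -E "force|pos"
```

```text
tcp_pos: [0.5553, 0.0428, 0.0471]
contact_force: [1.7, -1.4, -2.8]
gripper_force: 79.7
tcp_pos: [0.5552, 0.0429, 0.0442]
contact_force: [1.1, -1.7, -2.0]
gripper_force: 79.8
tcp_pos: [0.5563, 0.0429, 0.0428]
contact_force: [-0.4, -4.5, 11.0]
gripper_force: 82.6
tcp_pos: [0.558, 0.043, 0.0427]
contact_force: [-0.7, -5.1, 24.7]
gripper_force: 85.0
```

```bash
python3 -m crank '[[[0,0,0.2],[0,0,0]],[[0,0,0],[0,0,0]]]' | grep -E "force|pos"
python3 -m crank '[[[0,0,-0.6],[0,0,0]],[[0,0,0],[0,0,0]]]' | grep -E "force|pos"
python3 -m crank '[[[0,0,0],[0,0,0]],[[0,0,0],[0,0,0]],[[0,0,0],[0,0,0]]]' 5.0| grep -E "force|pos|width"
python3 -m crank '[[[0,0,-3],[0,0,0]],[[0,0,-4],[0,0,0]],[[0,0,-4],[0,0,0]],[[0,0,-4],[0,0,0]],[[0,0,-4],[0,0,0]]]' 4 | grep -E "force|pos"
python3 go.py 0.6105 -0.318 0.2 0
```

```text
tcp_pos: [0.5601, 0.0431, 0.0425]
contact_force: [-1.1, -6.8, 37.1]
gripper_force: 87.0
tcp_pos: [0.5553, 0.0427, 0.0439]
contact_force: [3.1, -2.8, -0.6]
gripper_force: 80.9
tcp_pos: [0.5538, 0.0437, 0.0427]
contact_force: [-0.3, 0.2, -0.3]
grip_width: 0.0497
gripper_force: 0.0
tcp_pos: [0.5541, 0.0436, 0.2345]
contact_force: [1.0, -0.1, -0.8]
gripper_force: 0.0
tcp [0.5541 0.0436 0.2345] turn [-0.001 -0.001 -0.002] then shift cm [-36.4    3.74   3.45] w 40.3 F [ 1.  -0.1 -0.8] g 0.0 t 26.1
```

```bash
cat > go.py <<'E'
# usage: go.py x y z yawdeg_rel_unit tilt(rad about tool x)
import sys
from h import *
def go(x,y,z,yaw=0,tilt=0):
    o=monitor.get_obs(); R=Rn.from_rotvec(o['orientation']).as_matrix(); p=o['tcp_pos']
    t=np.radians(93+yaw); xt=np.array([np.cos(t),np.sin(t),0]); zt=np.array([0,0,-1.]); T=np.stack([xt,np.cross(zt,xt),zt],1)@Rn.from_rotvec([tilt,0,0]).as_matrix()
    rv=Rn.from_matrix(R.T@T).as_rotvec()
    print('tcp',p.round(4),'turn',rv.round(3),'then shift cm',(T.T@(np.array([x,y,z])-p)*100).round(2),'w',round(o['grip_width']*1000,1),'F',o['contact_force'].round(1),'g',round(o['gripper_force'],1),'t',round(o['clock'],1))
if __name__=='__main__': go(*map(float,sys.argv[1:]))
E
python3 -m crank '[[[-4.8,0.5,0],[0,0,0]],[[-4.8,0.5,0],[0,0,0]],[[-4.8,0.5,0],[0,0,0]],[[-4.8,0.5,0],[0,0,0]],[[-4.8,0,0],[0,0,0]]]' 3 >/dev/null
python3 -m crank '[[[-4.8,0,0],[0,0,0]],[[-4.8,0,0],[0,0,0]],[[0,0,0],[-0.12,0,0]],[[0,0,0],[-0.12,0,0]],[[0,0,0],[-0.11,0,0]]]' >/dev/null
python3 -m crank '[[[0,0,0],[0,0,0]],[[0,0,0],[0,0,0]]]' >/dev/null
python3 go.py 0.5774 -0.320 0.004 0 -0.35
python3 look.py | grep A
python3 - <<'E'
from h import *; from meas import measure
for n in('scene','top'):
    a=np.load(n+'L.npz'); print(n); measure(a['im'],a['X'])
im=np.load('sceneL.npz')['im']; t=np.load('topL.npz')['im']
cv2.imwrite('pics/p10.png',np.hstack([cv2.resize(im[170:270,220:320],(400,400),interpolation=2),cv2.resize(t[170:270,230:330],(400,400),interpolation=2)])[...,::-1])
for n in('scene','top'):
    X=np.load(n+'L.npz')['X']; o=np.array([.398,-.039]); c,s=np.cos(np.radians(3)),np.sin(np.radians(3)); rel=X[...,:2]-o; U=rel[...,0]*c+rel[...,1]*s; V=-rel[...,0]*s+rel[...,1]*c; z=X[...,2]
    for nm,u in(('A',.0665),('C',.1615)):
        for v0 in(-.04,-.02,0,.02,.04):
            k=(abs(U-u)<.012)&(abs(V-.0742-v0)<.008)&(z>.05)&(z<.12); print(n,nm,v0,k.sum(),np.median(z[k]).round(4) if k.any() else '')
E
```

```text
tcp [ 0.5907 -0.2917  0.2331] turn [-0.002  0.001 -0.004] then shift cm [-2.76 -9.24 21.02] w 30.1 F [ 0.6 -0.   0.8] g 0.0 t 27.4
scene A capR 133 z95 0.0725 Umed 0.0732 Vrng [-0.0598 -0.0287]
scene A glass 204 z95 0.0744 Umed 0.072 Vrng [-0.0241  0.0235]
scene A capL 95 z95 0.075 Umed 0.071 Vrng [0.0286 0.0595]
top A capR 131 z95 0.0738 Umed 0.0661 Vrng [-0.0591 -0.0285]
top A glass 244 z95 0.0739 Umed 0.0645 Vrng [-0.024   0.0235]
top A capL 126 z95 0.0766 Umed 0.0656 Vrng [0.0284 0.0593]
scene
green [552.   8.] c [0.8358 1.427 ] diam 0.1775 z [0.187 0.299]
green [342.  27.] c [0.1846 0.8866] diam 0.0288 z [0.043 0.222]
green [556.  32.] c [0.8941 1.2644] diam 0.0312 z [0.184 0.335]
green [319. 159.] c [0.4904 0.2981] diam 0.0602 z [0.    0.041]
green [162. 259.] c [ 0.3707 -0.299 ] diam 0.0805 z [0.006 0.04 ]
green [220. 311.] c [ 0.6097 -0.3207] diam 0.0978 z [0.002 0.04 ]
top
green [392. 196.] c [ 0.5879 -0.3087] diam 0.1435 z [0.001 0.263]
green [184. 239.] c [0.4891 0.2994] diam 0.0597 z [0.006 0.041]
green [392. 277.] c [ 0.3706 -0.2961] diam 0.078 z [0.003 0.041]
scene A -0.04 33 0.0692
scene A -0.02 32 0.0702
scene A 0 31 0.0698
scene A 0.02 31 0.0702
scene A 0.04 24 0.0688
scene C -0.04 34 0.0677
scene C -0.02 36 0.0701
scene C 0 32 0.0701
scene C 0.02 33 0.071
scene C 0.04 28 0.069
top A -0.04 49 0.0675
top A -0.02 46 0.0693
top A 0 49 0.0692
top A 0.02 44 0.0702
top A 0.04 46 0.0685
top C -0.04 45 0.0672
top C -0.02 43 0.0703
top C 0 45 0.0708
top C 0.02 44 0.0695
top C 0.04 45 0.0677
```

View pics/p10.png

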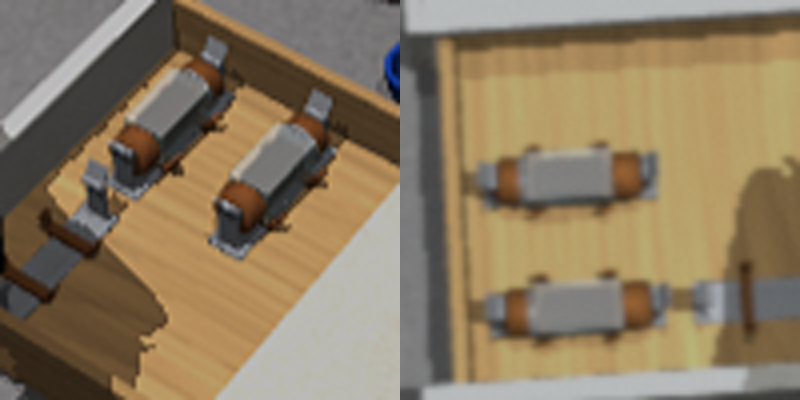

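Both grinders are level, top at 0.0695 m, seated between the clips at (170,120)/(270,175). Now the large bowl.

```bash
python3 -m crank '[[[-1.4,-4.6,0],[0,0,0]],[[-1.4,-4.6,0],[0,0,0]],[[0,0,4.5],[0,0,0]],[[0,0,4.5],[0,0,0]],[[0,0,3],[0,0,0]]]' >/dev/null
python3 -m crank '[[[0,0,0],[0,0,0]],[[0,0,0],[0,0,0]]]' |grep force
python3 go.py 0.5774 -0.320 0.004 0 -0.35
```

```text
contact_force: [-0.3, 0.5, 0.4]
gripper_force: 0.0
tcp [ 0.5492 -0.3205  0.0896] turn [ 0.    -0.    -0.001] then shift cm [-0.1  -0.29  9.01] w 29.6 F [-0.3  0.5  0.4] g 0.0 t 28.1
```

```bash
python3 -m crank '[[[-0.1,-0.3,2],[0,0,0]],[[0,0,2],[0,0,0]],[[0,0,2],[0,0,0]],[[0,0,1.5],[0,0,0]],[[0,0,0],[0,0,0]]]' |grep -E "pos|force"
python3 -m crank '[[[0,0,0.7],[0,0,0]],[[0,0,0.4],[0,0,0]],[[0,0,0],[0,0,0]]]' |grep -E "pos|force"
python3 -m crank '[[[0,0,0],[0,0,0]],[[0,0,0],[0,0,0]],[[0,0,0],[0,0,0]],[[0,0,0],[0,0,0]]]' 0.2 40|grep -E "pos|force|width"
```

```text
tcp_pos: [0.5712, -0.3212, 0.0176]
contact_force: [-0.1, 0.3, -0.1]
gripper_force: 0.0
tcp_pos: [0.5743, -0.3216, 0.0075]
contact_force: [0.4, 0.2, -1.1]
gripper_force: 0.0
tcp_pos: [0.5743, -0.3216, 0.0076]
contact_force: [0.3, -1.0, 1.3]
grip_width: 0.0043
gripper_force: 39.6
```

Gripped (wall). Lift and check.

```bash
python3 -m crank '[[[0,0,-1],[0,0,0]],[[0,-1.5,-4],[0,0,0]],[[0,-1.5,-4],[0,0,0]],[[0,-1.5,-4],[0,0,0]],[[0,0,0],[0,0,0]]]' - 60|grep -E "pos|force|width"
python3 -m crank '[[[0,0,0],[0,0,0]],[[0,0,0],[0,0,0]],[[0,0,0],[0,0,0]]]' |grep -E "force|width"
cat > bowl.py <<'E'
import sys
from h import *
# fit plane/circle to the green rim seen near the tool
p=monitor.get_obs()['tcp_pos']; best={}
for n in('scene','top'):
    im,d,X=grab(n); np.savez(n+'L.npz',im=im,X=X); hsv=cv2.cvtColor(im,cv2.COLOR_RGB2HSV)
    m=(cv2.inRange(hsv,(40,30,40),(85,255,255))>0)&(np.linalg.norm(X-p,axis=2)<.14); S=X[m]; 
    if len(S)>20:
        c=S.mean(0); print(n,len(S),'mean',c.round(4),'lo',np.percentile(S,2,axis=0).round(4),'hi',np.percentile(S,98,axis=0).round(4))
E
python3 bowl.py; python3 go.py 0.5632 -0.1055 0.2 0 -0.35
python3 - <<'E'
from h import *
a=np.load('sceneL.npz')['im']; b=np.load('topL.npz')['im']
u,v=map(int,proj('scene',monitor.get_obs()['tcp_pos'])[0]); u2,v2=map(int,proj('top',monitor.get_obs()['tcp_pos'])[0])
f=lambda i,u,v:cv2.resize(i[max(v-40,0):v+40,max(u-40,0):u+40],(400,400),interpolation=2)
cv2.imwrite('pics/p11.png',np.hstack([f(a,u,v),f(b,u2,v2)])[...,::-1])
E
```

```text
tcp_pos: [0.4843, -0.3292, 0.117]
contact_force: [0.6, -0.3, -1.9]
grip_width: 0.0033
gripper_force: 57.7
contact_force: [-0.1, 0.8, -0.8]
grip_width: 0.0032
gripper_force: 57.7
scene 911 mean [ 0.5124 -0.3205  0.1229] lo [ 0.3946 -0.3692  0.0353] hi [ 0.5676 -0.2832  0.1477]
top 860 mean [ 0.5104 -0.3181  0.1149] lo [ 0.3838 -0.3646  0.017 ] hi [ 0.5654 -0.2795  0.2151]
tcp [ 0.4881 -0.3245  0.1133] turn [-0.    -0.001 -0.002] then shift cm [21.47 11.1  -5.18] w 3.3 F [ 0.3 -0.3 -1.3] g 57.7 t 30.2
```

View pics/p11.png

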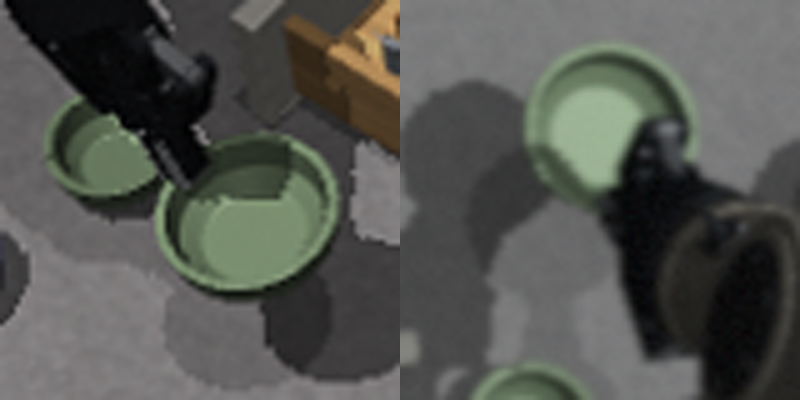

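Bowl held nearly upright (rim at (245,215) in the left crop). Carry it to the bay.

```bash
python3 - <<'E'
from h import *
p=monitor.get_obs()['tcp_pos']
for n in('scene','top'):
    a=np.load(n+'L.npz'); X=a['X']; hsv=cv2.cvtColor(a['im'],cv2.COLOR_RGB2HSV)
    S=X[(cv2.inRange(hsv,(40,30,40),(85,255,255))>0)&(np.linalg.norm(X-p,axis=2)<.14)&(X[...,2]>.08)&(X[...,2]<.17)]
    x=S[:,0]
    for lo,hi in((.47,.49),(.49,.51),(.51,.53),(.53,.55),(.55,.58)):
        k=(x>lo)&(x<hi); 
        if k.sum()>10: print(n,lo,np.percentile(S[k,2],[2,95]).round(4),np.percentile(S[k,1],[2,98]).round(3))
E
python3 -m crank '[[[0,-1.5,-3.7],[0,0,0]],[[4.3,1,0],[0,0,0]],[[4.3,1,0],[0,0,0]],[[4.3,1,0],[0,0,0]],[[4.3,0.6,0],[0,0,0]]]' >/dev/null
python3 -m crank '[[[4.3,0,0],[0,0,0]],[[0,0,0],[0,0,0]],[[0,0,0],[0,0,0]]]' |grep -E "force|width"
python3 go.py 0.527 -0.108 0.034 0 -0.35
```

```text
scene 0.47 [0.1175 0.1422] [-0.35  -0.296]
scene 0.49 [0.1124 0.1426] [-0.365 -0.285]
scene 0.51 [0.1133 0.1439] [-0.371 -0.282]
scene 0.53 [0.1135 0.1455] [-0.371 -0.283]
scene 0.55 [0.1209 0.1494] [-0.361 -0.292]
top 0.47 [0.1213 0.1573] [-0.319 -0.291]
top 0.49 [0.112  0.1451] [-0.365 -0.281]
top 0.51 [0.1135 0.1437] [-0.368 -0.279]
top 0.53 [0.1146 0.1446] [-0.366 -0.282]
top 0.55 [0.1193 0.1485] [-0.356 -0.293]
contact_force: [0.5, -0.1, -1.1]
grip_width: 0.0032
gripper_force: 57.8
tcp [ 0.4841 -0.1089  0.1559] turn [-0.     0.     0.001] then shift cm [-0.13 -0.15 12.92] w 3.2 F [ 0.5 -0.1 -1.1] g 57.8 t 31.1
```

```bash
python3 -m crank '[[[-0.1,-0.1,3],[0,0,0]],[[0,0,3],[0,0,0]],[[0,0,3],[0,0,0]],[[0,0,2],[0,0,0]],[[0,0,0],[0,0,0]]]' |grep -E "pos|force|width"
python3 -m crank '[[[0,0,1],[0,0,0]],[[0,0,0.5],[0,0,0]],[[0,0,0],[0,0,0]],[[0,0,0],[0,0,0]]]' |grep -E "pos|force|width"
python3 -m crank '[[[0,0,0.3],[0,0,0]],[[0,0,0],[0,0,0]]]' |grep -E "pos|force|width"
```

```text
tcp_pos: [0.52, -0.1101, 0.0494]
contact_force: [-0.8, -0.0, -0.4]
grip_width: 0.0036
gripper_force: 57.8
tcp_pos: [0.526, -0.1101, 0.0387]
contact_force: [-0.4, -0.4, -1.9]
grip_width: 0.0034
gripper_force: 57.8
tcp_pos: [0.527, -0.1098, 0.0356]
contact_force: [0.3, -0.1, -1.4]
grip_width: 0.0035
gripper_force: 57.7
```

```bash
python3 -m crank '[[[0,0,0.3],[0,0,0]],[[0,0,0],[0,0,0]]]' |grep -E "pos|force|width"
python3 -m crank '[[[0,0,0.2],[0,0,0]],[[0,0,0],[0,0,0]]]' |grep -E "pos|force|width"
python3 -m crank '[[[0,0,0],[0,0,0]],[[0,0,0],[0,0,0]],[[0,0,0],[0,0,0]]]' 2.4 |grep -E "pos|force|width"
python3 -m crank '[[[0,0,-2],[0,0,0]],[[0,0,-4],[0,0,0]],[[0,0,-4],[0,0,0]],[[0,0,-4],[0,0,0]],[[0,0,0],[0,0,0]]]' |grep -E "force"
python3 go.py 0.3372 -0.2985 0.004 0 -0.35
```

```text
tcp_pos: [0.5282, -0.1095, 0.0326]
contact_force: [0.5, -1.0, 1.3]
grip_width: 0.0036
gripper_force: 57.9
tcp_pos: [0.5304, -0.1094, 0.0317]
contact_force: [0.2, -1.1, 5.0]
grip_width: 0.0035
gripper_force: 58.9
tcp_pos: [0.5283, -0.1094, 0.0305]
contact_force: [0.4, 0.4, 0.1]
grip_width: 0.0237
gripper_force: 0.0
contact_force: [0.8, -1.6, 0.4]
gripper_force: 0.0
tcp [ 0.4831 -0.1155  0.1602] turn [ 0.004  0.007 -0.009] then shift cm [-17.51 -19.94   9.35] w 24.5 F [ 0.8 -1.6  0.4] g 0.0 t 33.4
```

```bash
python3 -m crank '[[[0,-1.5,-4],[0,0,0]],[[-4.5,-1,0],[0,0,0]],[[-4.5,-1,0],[0,0,0]],[[-4.5,0,0],[0,0,0]],[[0,0,0],[0,0,0]]]' >/dev/null
python3 go.py 0.3525 -0.3171 0.09 45 -0.35; python3 bowl.py
python3 - <<'E'
from h import *; from meas import measure
for n in('scene','top'):
    a=np.load(n+'L.npz'); print(n); measure(a['im'],a['X'])
E
```

```text
tcp [ 0.4519 -0.2569  0.1715] turn [ 0.003  0.275 -0.752] then shift cm [  3.36 -13.25   3.84] w 24.0 F [0.3 1.6 0.7] g 0.0 t 33.9
top 32 mean [ 0.3644 -0.2453  0.2538] lo [ 0.3513 -0.2557  0.2303] hi [ 0.3843 -0.242   0.2681]
scene
green [552.   8.] c [0.8375 1.4336] diam 0.1743 z [0.186 0.297]
green [342.  27.] c [0.1825 0.8915] diam 0.0273 z [0.033 0.217]
green [556.  32.] c [0.8978 1.2605] diam 0.0239 z [0.188 0.337]
green [319. 159.] c [0.4883 0.2995] diam 0.0617 z [-0.002  0.041]
green [258. 247.] c [ 0.5695 -0.1098] diam 0.0967 z [0.031 0.065]
green [162. 259.] c [ 0.3731 -0.2995] diam 0.0786 z [0.005 0.04 ]
top
green [324. 209.] c [ 0.5678 -0.1072] diam 0.0917 z [0.031 0.065]
green [184. 239.] c [0.4884 0.3   ] diam 0.0583 z [0.004 0.04 ]
green [388. 279.] c [ 0.3408 -0.2236] diam 0.0698 z [0.002 0.481]
```

```bash
python3 -m crank '[[[0,0,0],[0,0.046,-0.125]],[[0,0,0],[0,0.046,-0.125]],[[0,0,0],[0,0.046,-0.125]],[[0,0,0],[0,0.046,-0.125]],[[0,0,0],[0,0.046,-0.125]]]' >/dev/null
python3 -m crank '[[[0,0,0],[0,0.046,-0.125]],[[0,0,0],[0,0,0]],[[0,0,0],[0,0,0]]]' >/dev/null
python3 go.py 0.3525 -0.3171 0.011 45 -0.35
```

```text
tcp [ 0.4529 -0.2489  0.172 ] turn [ 0.003 -0.003  0.006] then shift cm [  2.89 -16.59  11.08] w 24.4 F [-0.3 -0.1 -0.5] g 0.0 t 34.8
```

```bash
python3 -m crank '[[[0.7,-4.1,0],[0,0,0]],[[0.7,-4.2,0],[0,0,0]],[[0.7,-4.1,0],[0,0,0]],[[0.8,-4.2,0],[0,0,0]],[[0,0,3],[0,0,0]]]' >/dev/null
python3 -m crank '[[[0,0,2],[0,0,0]],[[0,0,0],[0,0,0]],[[0,0,0],[0,0,0]]]' |grep force
python3 go.py 0.3525 -0.3171 0.011 45 -0.35
```

```text
contact_force: [0.1, 0.4, 0.2]
gripper_force: 0.0
tcp [ 0.3391 -0.3342  0.0687] turn [ 0.001 -0.002  0.007] then shift cm [0.15 0.06 6.16] w 24.0 F [0.1 0.4 0.2] g 0.0 t 35.5
```

```bash
python3 -m crank '[[[0.1,0,2],[0,0,0]],[[0,0,2],[0,0,0]],[[0,0,1.6],[0,0,0]],[[0,0,0.5],[0,0,0]],[[0,0,0],[0,0,0]]]' |grep -E "pos|force"
python3 -m crank '[[[0,0,0],[0,0,0]],[[0,0,0],[0,0,0]],[[0,0,0],[0,0,0]],[[0,0,0],[0,0,0]]]' 0.2 40|grep -E "pos|force|width"
python3 go.py 0.3525 -0.3171 0.011 45 -0.35
```

```text
tcp_pos: [0.3526, -0.3186, 0.0115]
contact_force: [-0.4, 0.4, 0.2]
gripper_force: 0.0
tcp_pos: [0.3527, -0.3195, 0.0117]
contact_force: [-1.7, -1.2, 7.2]
grip_width: 0.0042
gripper_force: 39.4
tcp [ 0.3527 -0.3195  0.0117] turn [ 0.002 -0.     0.006] then shift cm [0.17 0.13 0.12] w 4.2 F [-1.7 -1.2  7.2] g 39.4 t 36.5
```

```bash
python3 -m crank '[[[0,0,-1],[0,0,0]],[[0,0,-4],[0,0,0]],[[0,0,-4],[0,0,0]],[[0,0,-4],[0,0,0]],[[0,0,-4],[0,0,0]]]' - 50|grep -E "pos|force|width"
python3 -m crank '[[[0,4.5,0],[0,0,0]],[[0,4.5,0],[0,0,0]],[[0,0,0],[0,0,0]],[[0,0,0],[0,0,0]]]' |grep -E "force|width|pos"
cat > rim.py <<'E'
from h import *
p=monitor.get_obs()['tcp_pos']; print('tcp',p.round(4))
for n in('scene','top'):
    im,d,X=grab(n); np.savez(n+'L.npz',im=im,X=X); hsv=cv2.cvtColor(im,cv2.COLOR_RGB2HSV)
    S=X[(cv2.inRange(hsv,(40,30,40),(85,255,255))>0)&(np.linalg.norm(X-p,axis=2)<.11)&(X[...,2]>p[2]-.03)&(X[...,2]<p[2]+.06)]
    if len(S)<40: print(n,len(S)); continue
    q=S[S[:,2]>np.percentile(S[:,2],50)]
    (c,r_)=cv2.minEnclosingCircle(S[:,:2].astype(np.float32)); print(n,len(S),'circle',np.round(c,4),'d',round(2*r_,4),'rel',np.round(np.array(c)-p[:2],4),'z',(np.percentile(S[:,2],[2,98])-p[2]).round(4))
E
python3 rim.py; python3 go.py 0.5508 -0.131 0.15 45 -0.35
```

```text
tcp_pos: [0.3121, -0.3625, 0.1721]
contact_force: [0.2, -0.6, -1.8]
grip_width: 0.0027
gripper_force: 45.8
tcp_pos: [0.3691, -0.2987, 0.2019]
contact_force: [-0.9, -0.3, -2.3]
grip_width: 0.003
gripper_force: 45.8
tcp [ 0.3691 -0.2987  0.2019]
scene 533 circle [ 0.3876 -0.2779] d 0.0818 rel [0.0184 0.0208] z [-0.0084  0.0238]
top 655 circle [ 0.3857 -0.2785] d 0.0768 rel [0.0166 0.0201] z [-0.0094  0.0239]
tcp [ 0.3682 -0.2999  0.201 ] turn [ 0.001 -0.003  0.005] then shift cm [-2.27 21.52 13.28] w 3.4 F [-0.8 -0.6 -0.8] g 45.8 t 37.5
```

```bash
python3 go.py 0.551 -0.1295 0.12 45 -0.35
python3 -m crank '[[[-0.4,4,1.5],[0,0,0]],[[-0.4,4,1.5],[0,0,0]],[[-0.4,4,1.5],[0,0,0]],[[-0.4,4,1.5],[0,0,0]],[[-0.4,4,1.5],[0,0,0]]]' |grep -E "pos"
python3 -m crank '[[[0,0,0],[0,0,0]],[[0,0,0],[0,0,0]]]' |grep -E "force|width|pos"
python3 go.py 0.551 -0.1295 0.12 45 -0.35;python3 go.py 0.551 -0.1295 0.05 45 -0.35
```

```text
tcp [ 0.3682 -0.2999  0.201 ] turn [ 0.001 -0.003  0.005] then shift cm [-2.18 20.61 16.14] w 3.4 F [-0.8 -0.6 -0.8] g 45.8 t 37.5
tcp_pos: [0.5263, -0.1531, 0.1992]
tcp_pos: [0.5258, -0.1523, 0.1994]
contact_force: [-0.5, -1.4, -1.3]
grip_width: 0.0028
gripper_force: 45.9
tcp [ 0.5258 -0.1523  0.1994] turn [ 0.002 -0.004  0.008] then shift cm [-0.34  0.45  8.62] w 2.8 F [-0.5 -1.4 -1.3] g 45.9 t 38.1
tcp [ 0.5258 -0.1523  0.1994] turn [ 0.002 -0.004  0.008] then shift cm [-0.34 -1.95 15.2 ] w 2.8 F [-0.5 -1.4 -1.3] g 45.9 t 38.1
```

```bash
python3 -m crank '[[[-0.2,0.2,4.3],[0,0,0]],[[-0.1,0.2,4.3],[0,0,0]],[[0,0,0],[0,0,0]],[[0,0,0],[0,0,0]]]' |grep -E "force|width"
python3 rim.py
python3 - <<'E'
from h import *
for n in('scene','top'):
    a=np.load(n+'L.npz'); X=a['X']; hsv=cv2.cvtColor(a['im'],cv2.COLOR_RGB2HSV)
    g=(cv2.inRange(hsv,(40,30,40),(85,255,255))>0)&(np.linalg.norm(X[...,:2]-[.568,-.108],axis=2)<.08)
    S=X[g&(X[...,2]>.05)&(X[...,2]<.075)]; c,r_=cv2.minEnclosingCircle(S[:,:2].astype(np.float32)); print(n,'large',np.round(c,4),2*r_)
    S=X[g&(X[...,2]>.1)]; c,r_=cv2.minEnclosingCircle(S[:,:2].astype(np.float32)); print(n,'held',np.round(c,4),2*r_)
E
python3 go.py 0.551 -0.1295 0.05 45 -0.35
```

```text
contact_force: [0.5, -0.4, -0.4]
grip_width: 0.0029
gripper_force: 45.9
tcp [ 0.5494 -0.1312  0.1201]
scene 479 circle [ 0.5671 -0.1122] d 0.0785 rel [0.0177 0.019 ] z [-0.0077  0.0253]
top 461 circle [ 0.5637 -0.1125] d 0.0824 rel [0.0143 0.0187] z [-0.0072  0.0268]
scene large [ 0.5696 -0.111 ] 0.0945727750658989
scene held [ 0.5671 -0.1122] 0.0784921944141388
top large [ 0.5664 -0.1054] 0.0900716707110405
top held [ 0.5637 -0.1125] 0.08240365236997604
tcp [ 0.5508 -0.1318  0.1219] turn [0.003 0.    0.005] then shift cm [ 0.14 -2.29  6.82] w 2.4 F [ 0.4 -0.6 -0.9] g 45.9 t 38.6
```

```bash
python3 -m crank '[[[0.1,-0.8,3],[0,0,0]],[[0,-0.7,2],[0,0,0]],[[0,-0.5,1.3],[0,0,0]],[[0,0,0],[0,0,0]]]' |grep -E "force|width|pos"
python3 -m crank '[[[0,-0.1,0.3],[0,0,0]],[[0,0,0],[0,0,0]]]' |grep -E "force|width|pos"
python3 go.py 0.5525 -0.128 0.0467 45 -0.35
```

```text
tcp_pos: [0.5509, -0.128, 0.0541]
contact_force: [-0.3, 0.2, -1.0]
grip_width: 0.0028
gripper_force: 45.8
tcp_pos: [0.5525, -0.1273, 0.0525]
contact_force: [-0.3, 0.2, -0.8]
grip_width: 0.0026
gripper_force: 45.9
tcp [ 0.5525 -0.1273  0.0525] turn [ 0.003 -0.001  0.007] then shift cm [-0.05 -0.25  0.53] w 2.6 F [-0.3  0.2 -0.8] g 45.9 t 39.2
```

```bash
python3 -m crank '[[[0,-0.1,0.3],[0,0,0]],[[0,0,0],[0,0,0]]]' |grep -E "force|pos"
python3 -m crank '[[[0,-0.1,0.3],[0,0,0]],[[0,0,0],[0,0,0]]]' |grep -E "force|pos"
python3 -m crank '[[[0,-0.1,0.2],[0,0,0]],[[0,0,0],[0,0,0]]]' |grep -E "force|pos"
```

```text
tcp_pos: [0.5522, -0.127, 0.0487]
contact_force: [0.4, -0.8, -0.4]
gripper_force: 46.8
tcp_pos: [0.554, -0.1275, 0.0465]
contact_force: [1.2, -1.8, 5.6]
gripper_force: 49.4
tcp_pos: [0.5553, -0.1286, 0.0452]
contact_force: [-0.6, -3.6, 11.5]
gripper_force: 52.2
```

```bash
python3 -m crank '[[[0,0,-0.2],[0,0,0]],[[0,0,0],[0,0,0]],[[0,0,0],[0,0,0]]]' 1.2 |grep -E "pos|force|width"
python3 -m crank '[[[0,0,-1],[0,0,0]],[[0,0,-2],[0,0,0]],[[0,0,-4],[0,0,0]],[[0,0,-4],[0,0,0]],[[0,0,-4],[0,0,0]]]' |grep -E "pos|force"
python3 -m crank '[[[3.5,-3,-2],[0,0,0]],[[3.5,-3,-2],[0,0,0]],[[0,0,0],[0,0,0]],[[0,0,0],[0,0,0]]]' 2.4|grep -E "pos|force"
python3 bowl.py
python3 - <<'E'
from h import *; from meas import measure
for n in('scene','top'):
    a=np.load(n+'L.npz'); X=a['X']; hsv=cv2.cvtColor(a['im'],cv2.COLOR_RGB2HSV); measure(a['im'],X)
    g=(cv2.inRange(hsv,(40,30,40),(85,255,255))>0)&(np.linalg.norm(X[...,:2]-[.568,-.108],axis=2)<.08)
    z=X[...,2]
    S=X[g&(z>.066)&(z<.09)]; print(n,len(S),'inner',[np.round(q,4) for q in cv2.minEnclosingCircle(S[:,:2].astype(np.float32))])
    for s in(-1,1):
        k=S[(S[:,0]-.568)*s>.025]; kk=S[(S[:,1]+.108)*s>.025]; print(s,[np.median(w[:,2]).round(4) if len(w) else None for w in (k,kk)])
im=np.load('sceneL.npz')['im'];t=np.load('topL.npz')['im']
cv2.imwrite('pics/p12.png',np.hstack([cv2.resize(im[200:290,210:300],(400,400),interpolation=2),cv2.resize(t[160:260,270:370],(400,400),interpolation=2)])[...,::-1])
E
```

```text
tcp_pos: [0.551, -0.1271, 0.0448]
contact_force: [0.7, -1.0, 0.2]
grip_width: 0.0119
gripper_force: 0.3
tcp_pos: [0.5158, -0.166, 0.1871]
contact_force: [1.6, -0.8, 0.2]
gripper_force: 0.0
tcp_pos: [0.419, -0.1738, 0.2022]
contact_force: [0.3, -0.2, 0.3]
gripper_force: 0.0
green [552.   8.] c [0.8376 1.4244] diam 0.1724 z [0.187 0.299]
green [342.  27.] c [0.1823 0.8893] diam 0.0313 z [0.043 0.218]
green [556.  32.] c [0.8954 1.2571] diam 0.0277 z [0.185 0.332]
green [319. 159.] c [0.4917 0.2974] diam 0.0642 z [-0.001  0.042]
green [259. 248.] c [ 0.5767 -0.1116] diam 0.0926 z [0.041 0.075]
scene 197 inner [array([ 0.5767, -0.1116]), np.float64(0.0463)]
-1 [np.float64(0.071), np.float64(0.0711)]
1 [np.float64(0.0714), np.float64(0.0711)]
green [324. 207.] c [ 0.5729 -0.1063] diam 0.0905 z [0.039 0.075]
green [184. 239.] c [0.4887 0.2997] diam 0.0583 z [0.005 0.04 ]
top 180 inner [array([ 0.5732, -0.1049]), np.float64(0.0439)]
-1 [np.float64(0.0704), np.float64(0.0713)]
1 [np.float64(0.0712), np.float64(0.0707)]
```

View pics/p12.png

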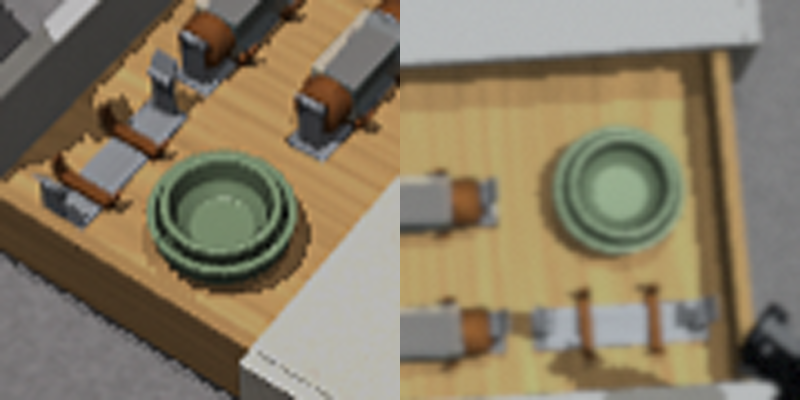

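Medium nested level in the large one (rims at (222,210) left crop). Next the small bowl.

```bash
python3 - <<'E'
from h import *
print('medium',ray('top',324.5,207.2,.068),'from scene',ray('scene',210+222/4.444,200+205/4.444,.071))
E
python3 go.py 0.4707 0.2976 0.011 0 -0.35
python3 -m crank '[[[0,0,-2],[0,0,0]],[[0,0,-2],[0,-0.046,0.125]],[[0,0,0],[0,-0.046,0.125]],[[0,0,0],[0,-0.046,0.125]],[[0,0,0],[0,-0.046,0.125]]]' >/dev/null
python3 -m crank '[[[0,0,0],[0,-0.046,0.125]],[[0,0,0],[0,-0.046,0.125]],[[0,0,0],[0,0,0]],[[0,0,0],[0,0,0]]]' >/dev/null
python3 go.py 0.4707 0.2976 0.011 0 -0.35
```

```text
medium [ 0.57131011 -0.10702612  0.068     ] from scene [ 0.57792467 -0.11111717  0.071     ]
tcp [ 0.4212 -0.1717  0.2026] turn [ 0.003 -0.272  0.745] then shift cm [46.61  0.38 20.54] w 23.9 F [ 0.3 -0.1 -0.6] g 0.0 t 41.1
tcp [ 0.4123 -0.1813  0.2401] turn [0.003 0.002 0.001] then shift cm [ 4.752e+01 -2.000e-02  2.438e+01] w 24.1 F [-0.7 -0.9 -0.7] g 0.0 t 42.0
```

```bash
python3 -m crank '[[[3.5,3,1],[0,0,0]],[[3.5,3,1],[0,0,0]],[[3.5,3,1],[0,0,0]],[[4.7,0,1],[0,0,0]],[[4.7,0,1],[0,0,0]]]' >/dev/null
python3 -m crank '[[[4.7,0,1],[0,0,0]],[[4.7,0,1],[0,0,0]],[[4.7,0,1],[0,0,0]],[[4.4,-1,2],[0,0,0]],[[4.4,-1,2],[0,0,0]]]' >/dev/null
python3 -m crank '[[[4.2,-2,2],[0,0,0]],[[0,-2.5,3],[0,0,0]],[[0,-2.5,3],[0,0,0]],[[0,0,0],[0,0,0]],[[0,0,0],[0,0,0]]]' |grep force
python3 go.py 0.4707 0.2976 0.011 0 -0.35
python3 rim.py
python3 - <<'E'
from h import *; from meas import measure
a=np.load('sceneL.npz'); measure(a['im'],a['X'])
E
```

```text
contact_force: [0.6, -0.6, -0.7]
gripper_force: 0.0
tcp [0.4302 0.1863 0.0754] turn [-0.02   0.001 -0.004] then shift cm [10.9   2.14  7.64] w 23.9 F [ 0.6 -0.6 -0.7] g 0.0 t 43.5
tcp [0.4302 0.1863 0.0754]
scene 0
top 0
green [552.   8.] c [0.8392 1.4259] diam 0.1714 z [0.185 0.302]
green [342.  28.] c [0.1834 0.8922] diam 0.0277 z [0.029 0.22 ]
green [556.  32.] c [0.8958 1.2591] diam 0.026 z [0.187 0.338]
green [319. 159.] c [0.4875 0.2954] diam 0.0628 z [0.002 0.042]
green [259. 248.] c [ 0.5773 -0.1118] diam 0.0924 z [0.041 0.075]
```

```bash
python3 -m crank '[[[3.6,0.7,0],[0,0,0]],[[3.6,0.7,0],[0,0,0]],[[3.6,0.7,1],[0,0,0]],[[0,0,1],[0,0,0]],[[0,0,0],[0,0,0]]]' |grep force
python3 -m crank '[[[0,0,0],[0,0,0]]]'|grep force
python3 go.py 0.4707 0.2976 0.011 0 -0.35
```

```text
contact_force: [-0.7, -1.0, 0.2]
gripper_force: 0.0
contact_force: [0.1, -0.1, 0.3]
gripper_force: 0.0
tcp [0.4532 0.2931 0.0652] turn [-0.016  0.003 -0.01 ] then shift cm [ 0.36 -0.2   5.7 ] w 23.9 F [ 0.1 -0.1  0.3] g 0.0 t 44.2
```

```bash
python3 -m crank '[[[0.4,-0.2,2],[0,0,0]],[[0,0,1.5],[0,0,0]],[[0,0,1.5],[0,0,0]],[[0,0,0.6],[0,0,0]],[[0,0,0],[0,0,0]]]' |grep -E "pos|force"
python3 go.py 0.4707 0.2976 0.011 0 -0.35
python3 -m crank '[[[0,0,0],[0,0,0]],[[0,0,0],[0,0,0]],[[0,0,0],[0,0,0]],[[0,0,0],[0,0,0]]]' 0.2 40|grep -E "pos|force|width"
python3 -m crank '[[[0,0,-1],[0,0,0]],[[0,0,-3],[0,0,0]],[[0,0,-4],[0,0,0]],[[0,0,-4],[0,0,0]],[[0,2,-4],[0,0,0]]]' - 50|grep -E "pos|force|width"
python3 -m crank '[[[0,0,0],[0,0,0]],[[0,0,0],[0,0,0]]]'|grep force
python3 rim.py; python3 go.py 0.555 -0.11 0.15 0 -0.35
```

```text
tcp_pos: [0.4689, 0.2976, 0.0109]
contact_force: [-0.4, 0.1, 0.3]
gripper_force: 0.0
tcp [0.4689 0.2976 0.0109] turn [-0.017  0.004 -0.009] then shift cm [-0.01  0.18  0.05] w 24.2 F [-0.4  0.1  0.3] g 0.0 t 44.8
tcp_pos: [0.4688, 0.2992, 0.0115]
contact_force: [-0.1, -0.3, 4.8]
grip_width: 0.0037
gripper_force: 37.9
tcp_pos: [0.4312, 0.2969, 0.1688]
contact_force: [2.3, 0.0, -0.1]
grip_width: 0.0029
gripper_force: 43.8
contact_force: [-0.1, -0.0, -0.7]
gripper_force: 43.9
tcp [0.4353 0.297  0.1695]
scene 177 circle [0.4543 0.2964] d 0.0646 rel [ 0.019  -0.0005] z [-0.0047  0.0277]
top 220 circle [0.4532 0.2944] d 0.0589 rel [ 0.0179 -0.0026] z [-0.0067  0.0283]
tcp [0.4343 0.2962 0.1674] turn [-0.018  0.004 -0.008] then shift cm [-41.19   8.73   5.04] w 3.1 F [-0.2  0.2 -0.4] g 43.9 t 46.0
```

```bash
python3 -m crank '[[[-4.4,1.4,0.3],[0,0,0]],[[-4.4,1.4,0.3],[0,0,0]],[[-4.4,1.4,0.3],[0,0,0]],[[-4.4,1.4,0.3],[0,0,0]],[[-4.4,1.4,0.3],[0,0,0]]]' |grep -E "pos"
python3 -m crank '[[[-4.4,1.4,0.3],[0,0,0]],[[-4.4,0.3,0.3],[0,0,0]],[[-4.4,0,1],[0,0,0]],[[-4.4,0,1],[0,0,0]],[[0,0,0],[0,0,0]]]' |grep -E "pos"
python3 -m crank '[[[0,0,0],[0,0,0]],[[0,0,0],[0,0,0]]]'|grep force
python3 go.py 0.5555 -0.108 0.12 0 -0.35
```

```text
tcp_pos: [0.5148, 0.0786, 0.1757]
tcp_pos: [0.5457, -0.1013, 0.1541]
contact_force: [-0.9, 0.3, -0.6]
gripper_force: 43.8
tcp [ 0.5474 -0.0925  0.1573] turn [-0.018  0.001 -0.006] then shift cm [-1.59 -0.59  3.76] w 2.7 F [-0.9  0.3 -0.6] g 43.8 t 47.1
```

```bash
python3 -m crank '[[[-1.6,-0.6,1.8],[0,0,0]],[[0,0,1.5],[0,0,0]],[[0,0,0],[0,0,0]],[[0,0,0],[0,0,0]]]'|grep force
python3 rim.py
python3 - <<'E'
from h import *
for n in('scene','top'):
    a=np.load(n+'L.npz'); X=a['X']; hsv=cv2.cvtColor(a['im'],cv2.COLOR_RGB2HSV); z=X[...,2]
    g=(cv2.inRange(hsv,(40,30,40),(85,255,255))>0)&(np.linalg.norm(X[...,:2]-[.572,-.108],axis=2)<.08)
    for nm,lo,hi in(('large',.05,.066),('med',.0685,.08),('held',.1,.2)):
        S=X[g&(z>lo)&(z<hi)]; c,r_=cv2.minEnclosingCircle(S[:,:2].astype(np.float32)); print(n,nm,len(S),np.round(c,4),round(2*r_,4))
E
python3 go.py 0.5555 -0.108 0.06 0 -0.35
```

```text
contact_force: [1.0, -0.2, 0.1]
gripper_force: 43.8
tcp [ 0.5538 -0.108   0.1252]
scene 279 circle [ 0.5741 -0.111 ] d 0.0587 rel [ 0.0202 -0.003 ] z [-0.0051  0.0268]
top 113 circle [ 0.5731 -0.1074] d 0.0554 rel [0.0193 0.0005] z [-0.0045  0.027 ]
scene large 272 [ 0.5746 -0.1107] 0.0982
scene med 116 [ 0.5767 -0.11  ] 0.0792
scene held 279 [ 0.5741 -0.111 ] 0.0587
top large 94 [ 0.5737 -0.0888] 0.0842
top med 41 [ 0.5715 -0.0881] 0.0594
top held 113 [ 0.5731 -0.1074] 0.0554
tcp [ 0.5542 -0.1087  0.1258] turn [-0.016  0.002 -0.006] then shift cm [ 0.07 -2.13  6.23] w 2.9 F [-0.4 -0.1  0. ] g 43.8 t 47.6
```

```bash
python3 -m crank '[[[0.1,-0.8,3],[0,0,0]],[[0,-0.6,2],[0,0,0]],[[0,-0.5,1],[0,0,0]],[[0,-0.1,0.2],[0,0,0]],[[0,0,0],[0,0,0]]]'|grep -E "pos|force"
python3 -m crank '[[[0,-0.1,0.2],[0,0,0]],[[0,0,0],[0,0,0]]]'|grep -E "pos|force"
python3 -m crank '[[[0,-0.1,0.2],[0,0,0]],[[0,0,0],[0,0,0]]]'|grep -E "pos|force"
python3 go.py 0.5567 -0.108 0.056 0 -0.35
```

```text
tcp_pos: [0.5555, -0.1085, 0.0604]
contact_force: [0.4, 0.4, -0.4]
gripper_force: 43.8
tcp_pos: [0.5553, -0.1091, 0.0582]
contact_force: [-0.7, 0.0, -0.1]
gripper_force: 43.9
tcp_pos: [0.5557, -0.1091, 0.0563]
contact_force: [0.4, -0.5, 3.2]
gripper_force: 45.4
tcp [ 0.5557 -0.1091  0.0563] turn [-0.014  0.003 -0.008] then shift cm [0.1  0.09 0.07] w 3.0 F [ 0.4 -0.5  3.2] g 45.4 t 48.5
```

```bash
python3 -m crank '[[[0,0,0],[0,0,0]],[[0,0,0],[0,0,0]],[[0,0,0],[0,0,0]]]' 1.2 |grep -E "pos|force|width"
python3 -m crank '[[[0,0,-1],[0,0,0]],[[0,0,-2],[0,0,0]],[[0,0,-4],[0,0,0]],[[0,0,-4],[0,0,0]],[[0,0,-3],[0,0,0]]]' |grep -E "pos|force"
python3 -m crank '[[[0,0,0],[0.12,0,0]],[[0,0,0],[0.12,0,0]],[[0,0,0],[0.12,0,0]],[[-4,-4,0],[0,0,0]],[[0,-3,0],[0,0,0]]]' 0.3 >/dev/null
python3 -m crank '[[[0,0,0],[0,0,0]],[[0,0,0],[0,0,0]]]'|grep pos
python3 bowl.py
python3 - <<'E'
from h import *
for n in('scene','top'):
    a=np.load(n+'L.npz'); X=a['X']; hsv=cv2.cvtColor(a['im'],cv2.COLOR_RGB2HSV); z=X[...,2]
    g=(cv2.inRange(hsv,(40,30,40),(85,255,255))>0)&(np.linalg.norm(X[...,:2]-[.572,-.108],axis=2)<.08)
    for nm,lo,hi in(('large',.05,.066),('med',.0685,.0755),('small',.078,.095)):
        S=X[g&(z>lo)&(z<hi)]; c,r_=cv2.minEnclosingCircle(S[:,:2].astype(np.float32)); print(n,nm,len(S),np.round(c,4),round(2*r_,4),'zmed',np.median(S[:,2]).round(4))
    m=(z>.088)&(z<.106)&(X[...,0]>.36)&(X[...,0]<.43)&(abs(X[...,1]+.04)<.2); S=X[m]; print('front',[np.round(q,4) for q in cv2.minAreaRect(S[:,:2].astype(np.float32))])
im=np.load('sceneL.npz')['im'];t=np.load('topL.npz')['im']
cv2.imwrite('pics/p13.png',np.hstack([cv2.resize(im[160:290,190:320],(400,400),interpolation=2),cv2.resize(t[160:290,230:360],(400,400),interpolation=2)])[...,::-1])
E
python3 go.py 0.385 -0.03 0.15 0 0
```

```text
tcp_pos: [0.5544, -0.109, 0.0552]
contact_force: [1.2, 0.5, 1.1]
grip_width: 0.0119
gripper_force: 0.2
tcp_pos: [0.5082, -0.1105, 0.1889]
contact_force: [0.5, -0.8, 0.9]
gripper_force: 0.0
tcp_pos: [0.4447, -0.1495, 0.1892]
scene large 314 [ 0.5781 -0.1071] 0.1007 zmed 0.0602
scene med 147 [ 0.5791 -0.1074] 0.0816 zmed 0.0719
scene small 122 [ 0.5796 -0.1125] 0.073 zmed 0.0816
front [array([ 0.4152, -0.0388]), array([0.0233, 0.3705]), np.float64(2.904)]
top large 351 [ 0.5762 -0.1073] 0.0942 zmed 0.0596
top med 150 [ 0.5751 -0.1136] 0.0849 zmed 0.0721
top small 122 [ 0.5797 -0.1073] 0.0651 zmed 0.0821
front [array([ 0.4146, -0.0353]), array([0.0191, 0.3628]), np.float64(2.7543)]
tcp [ 0.4457 -0.1492  0.1896] turn [-0.026 -0.    -0.008] then shift cm [12.22 -5.44  3.96] w 3.2 F [ 0.4  0.8 -0. ] g 0.0 t 50.1
```

View pics/p13.png

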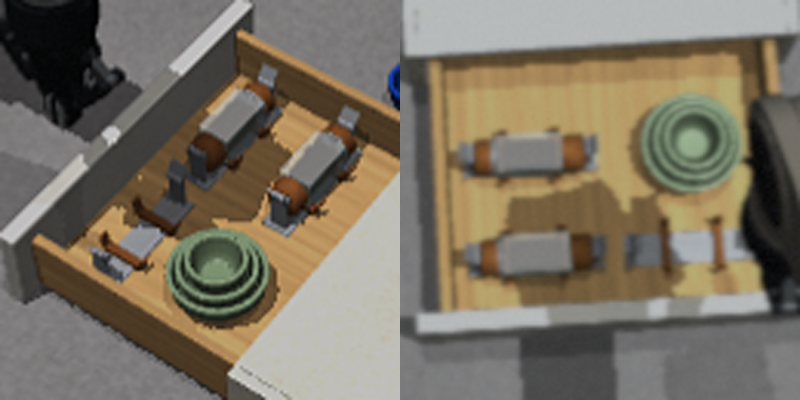

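All three bowls are nested at (218,275) and the grinders are home. The drawer crept in about 16 mm with its contents. Now I push the front shut from outside.

```bash
python3 go.py 0.382 -0.19 0.14 0 0
python3 -m crank '[[[-1.5,-3,0],[-0.026,0,-0.008]],[[-1.5,-3,0],[0,0,0]],[[-0.8,-0.4,2],[0,0,0]],[[0,0,0],[0,0,0]],[[0,0,0],[0,0,0]]]' 0 |grep -E "pos|force"
python3 go.py 0.382 -0.19 0.045 0 0
```

```text
tcp [ 0.4457 -0.1492  0.1896] turn [-0.026 -0.    -0.008] then shift cm [-3.74 -6.57  4.96] w 3.2 F [ 0.4  0.8 -0. ] g 0.0 t 50.1
tcp_pos: [0.384, -0.1896, 0.1706]
contact_force: [1.0, -0.2, 0.6]
gripper_force: 0.0
tcp [ 0.384  -0.1896  0.1706] turn [ 0.    -0.001  0.   ] then shift cm [-0.03 -0.2  12.56] w 0.0 F [ 1.  -0.2  0.6] g 0.0 t 50.6
```

```bash
python3 -m crank '[[[0,-0.3,4],[0,0,0]],[[0,0,4],[0,0,0]],[[0,0,3],[0,0,0]],[[0,0,1.5],[0,0,0]],[[0,0,0],[0,0,0]]]' |grep -E "pos|force"
python3 -m crank '[[[0,0.5,0],[0,0,0]],[[0,1,0],[0,0,0]],[[0,1.2,0],[0,0,0]],[[0,1.5,0],[0,0,0]],[[0,1.5,0],[0,0,0]]]' |grep -E "pos|force"
python3 -m crank '[[[0,1.5,0],[0,0,0]],[[0,1.5,0],[0,0,0]],[[0,1.5,0],[0,0,0]],[[0,1.5,0],[0,0,0]],[[0,1.5,0],[0,0,0]]]' |grep -E "pos|force"
python3 -m crank '[[[0,1.5,0],[0,0,0]],[[0,1.5,0],[0,0,0]],[[0,1.5,0],[0,0,0]],[[0,1.2,0],[0,0,0]],[[0,1,0],[0,0,0]]]' |grep -E "pos|force"
```

```text
tcp_pos: [0.3807, -0.1884, 0.0443]
contact_force: [-1.2, 0.9, 0.9]
gripper_force: 0.0
tcp_pos: [0.438, -0.1877, 0.0458]
contact_force: [-3.0, -1.4, 2.7]
gripper_force: 1.7
tcp_pos: [0.5133, -0.1837, 0.0454]
contact_force: [-3.6, -1.1, 2.6]
gripper_force: 1.7
tcp_pos: [0.58, -0.1801, 0.0451]
contact_force: [-3.0, -0.5, 2.6]
gripper_force: 1.6
```

```bash
python3 -m crank '[[[0,1,0],[0,0,0]],[[0,1,0],[0,0,0]],[[0,0.8,0],[0,0,0]],[[0,0.5,0],[0,0,0]],[[0,0.4,0],[0,0,0]]]' |grep -E "pos|force"
python3 -m crank '[[[0,0.4,0],[0,0,0]],[[0,0.3,0],[0,0,0]],[[0,0,0],[0,0,0]]]' |grep -E "pos|force"
```

```text
tcp_pos: [0.6159, -0.178, 0.045]
contact_force: [-3.4, -1.0, 3.0]
gripper_force: 1.5
tcp_pos: [0.6234, -0.1774, 0.0451]
contact_force: [-0.1, -0.8, -0.5]
gripper_force: 0.0
```

```bash
python3 -m crank '[[[0,0.3,0],[0,0,0]],[[0,0.3,0],[0,0,0]],[[0,0,0],[0,0,0]]]' |grep -E "pos|force"
python3 -m crank '[[[0,0.3,0],[0,0,0]],[[0,0.3,0],[0,0,0]],[[0,0,0],[0,0,0]]]' |grep -E "pos|force"
```

```text
tcp_pos: [0.6293, -0.1771, 0.0451]
contact_force: [-0.1, -0.4, -0.4]
gripper_force: 0.0
tcp_pos: [0.6341, -0.177, 0.0448]
contact_force: [-4.6, 1.2, 2.4]
gripper_force: 2.3
```

```bash
python3 -m crank '[[[0,0.3,0],[0,0,0]],[[0,0,0],[0,0,0]]]' |grep -E "pos|force"
python3 -m crank '[[[0,0.2,0],[0,0,0]],[[0,0,0],[0,0,0]]]' |grep -E "pos|force"
```

```text
tcp_pos: [0.634, -0.177, 0.0448]
contact_force: [-15.6, 0.4, 11.8]
gripper_force: 8.0
tcp_pos: [0.6339, -0.177, 0.0448]
contact_force: [-22.1, -0.0, 16.8]
gripper_force: 11.8
```

Hard stop: shut. Back off, raise and verify.

```bash
python3 -m crank '[[[0,-1.5,0],[0,0,0]],[[0,-3,0],[0,0,0]],[[0,-3,-2],[0,0,0]],[[0,0,-4],[0,0,0]],[[0,0,-4],[0,0,0]]]' |grep -E "force"
python3 -m crank '[[[-4,0,-2],[0,0,0]],[[-4,0,-2],[0,0,0]],[[-4,0,0],[0,0,0]],[[0,0,0],[0,0,0]],[[0,0,0],[0,0,0]]]' |grep -E "pos|force"
python3 - <<'E'
from h import *
for n in('scene','top'):
    im,d,X=grab(n,n+'_end.png'); z=X[...,2]
    m=(z>.088)&(z<.0995)&(X[...,0]>.58)&(X[...,0]<.675)&(abs(X[...,1]+.025)<.2); S=X[m]; print(n,'front',[np.round(q,4) for q in cv2.minAreaRect(S[:,:2].astype(np.float32))],np.median(S,0).round(4))
    if n=='scene': a=im
    else: b=im
cv2.imwrite('pics/p14.png',np.hstack([cv2.resize(a[100:400,100:400],(400,400)),cv2.resize(b[100:320,100:500],(400,220),interpolation=2) if 0 else cv2.resize(b[20:320,100:400],(400,400))])[...,::-1])
E
```

```text
contact_force: [0.3, -1.1, 0.8]
gripper_force: 0.0
tcp_pos: [0.5712, -0.3019, 0.1847]
contact_force: [-0.6, 1.3, 0.1]
gripper_force: 0.0
scene front [array([ 0.656 , -0.0264]), array([0.0424, 0.3723]), np.float64(1.2008)] [ 0.6515 -0.0454  0.0977]
top front [array([ 0.6574, -0.0261]), array([0.0405, 0.3667]), np.float64(1.8971)] [ 0.6506 -0.0188  0.0971]
```

View pics/p14.png

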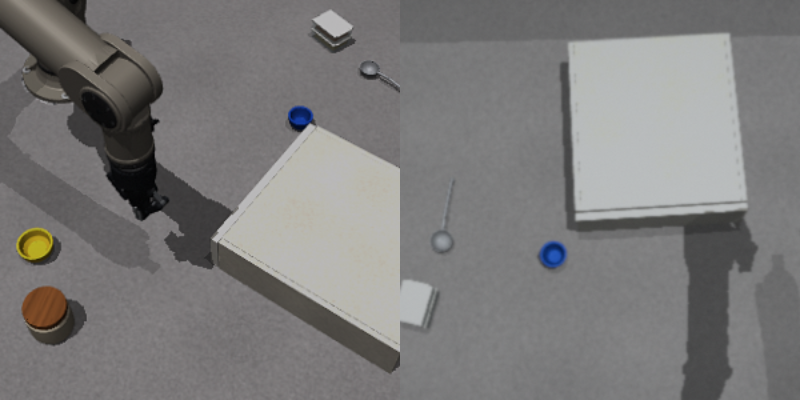

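The drawer is shut, with the front flush at (265,180) left and (660,213) right. The jar, boxes, ladle and decoys are in place.

```bash
python3 -c "
from h import *
print(r.hand_in())"
```

```text
the job is handed in; nothing more can be done
None
```

The job is handed in: both grinders pressed home in their cradles, the three bowls nested in size order in the bay, the drawer shut against its stop, and the salt jar, spice boxes and ladle untouched; after being pulled fully open, the drawer crept in about 16 mm while I was loading it.

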